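Clamp a vee block in the cam vice under a bridge drill

ROBOT

A 6-joint arm with a two-finger parallel gripper is mounted at the origin on a cart in front of the work surface, level with it; the furniture and walls round the work are solid. World frame = base frame: x ahead of the robot, y to its left, z up, the work surface at z = 0. Lengths are in m, angles in rad, forces in N, time in s.
With the tool pointing down it reaches from about 0.375 to 0.75 m from the base axis. Payload 9 kg.
Tool frame: the origin (TCP) lies on the mounting face of the last link; the fingertips stand 173 mm ahead of it and the grasp point (between the pads) lies 155 mm ahead of it; z points along the fingers, x is the direction in which the jaws open and shut, and the axes are right-handed (so a half turn about z gives the same grasp; the last joint's range is limited). The gripper opens to 85 mm and grips with 20 to 120 N. Pads are 22 mm wide; open, the fingers measure 114 mm over their backs; the gripper's body (76 mm by 85 mm) begins 54 mm behind the grasp point. The pads swing forward as they close: fully open they stand 13 mm farther back than shut.
Start: joints at [-1.48, 0.104, 0.097, 1.564, 0, 1.353], TCP at [0.182, -0.572, 0.405] pointing down, gripper open.
Joint ranges: [-2.99, 2.99], [-0.84, 1.86], [-1.1, 1.16], [-1.84, 2.11], [-1.51, 1.56], [-3.14, 3.14]. Speed limits (rad/s): [2.22, 2.22, 2.57, 3.14, 3.14, 3.14].

INTERFACE

Orientations are given as [roll, pitch, yaw] about the fixed x, y, z axes, in that order (R = Rz(yaw) Ry(pitch) Rx(roll)).
In Python, from rig import ctrl gives the robot as it stands. The module is installed in compiled form; this text tells all that it offers.
- The arm moves only by the shell command python3 -m handwheel 'ROWS' [OPENING]. ROWS is JSON, a list that holds one entry, the list of rows, each a list of 6 numbers: the shift along the world's x, y, z in m, then the turn, a rotation vector about the world's x, y, z in degrees. In form: [[[dx, dy, dz, ax, ay, az], ...]]. A call has 1 to 10 rows; each row shifts and turns the commanded pose from where the row before left it; what a row does not reach is not made up. A row lasts 1/12 s, in which the tool goes at most 41.7 mm and 7.16 degrees, less where a joint would pass 70% of its speed; a pose out of reach is approached as far as the arm can. A call is refused whole if a number of a shift passes 0.0417 or a number of a turn 7.16, either way. A call with a gripper value outside its range is refused whole. OPENING is the finger opening in m, from 0 to 0.0854, set as the call begins (- or left out, the last holds). The fingers move at their own pace and stop on an object; the grip force is fixed at half the most. Time passes only in rows, so rows that do not move let the fingers close. It gives the time, the measured TCP pose, the force and the opening at its end, in the units of the state.
- ctrl.sense(): the state, without advancing time (a new reading comes with each control period).
- ctrl.read_camera(name): name is "scene" or "top" or "wrist"; returns the picture (384x512x3 uint8, red, green, blue); there is no depth.
- ctrl.camera_params(name): a dict with "fovy" (degrees; the focal length in pixels is half the picture's height over the tangent of half this angle, whatever the lens; pixels are square), "cx", "cy" (the principal point, pixels), "world_from_camera" (4x4, takes a point from camera to world coordinates); the wrist camera has in their place "T_tool_cam" (4x4, takes a point from camera to tool coordinates, whose origin is the TCP and whose axes are the tool frame's). Camera axes: x right, y up, looking along -z (the intrinsics and any distortion apply to the point x, -y, -z); pixel columns grow to the right and rows downward; lengths in m; the calibration is good to about 2 mm. The wrist camera is an equidistant fisheye: a pixel r from the principal point sees the ray r / f radians off the axis. A picture is of the moment at which its call begins: read the wrist's pose just before it. camera_params takes no time and is no camera call.
- ctrl.finish_job(): hands the job in, once; it reports no verdict.
Trained networks look in the newest picture that a camera, given by its name, has taken for a name from the list of things; names that differ only in an ending like _2 or _b are one class to them, and where a whole thing is asked for, a point or a joint stands for the part that bears it (a point fixed in the world has none). Each returns a list of dicts, best first, with "score" (0 to 1); they miss things now and then, are a little off and sometimes report something else, mostly with a low value. They report only what shows in the picture. A call takes as long as a camera call. They do not tell look-alikes from the thing itself.
- ctrl.cut_out(camera, query): "region" (384x512 bool, what is visible of it) and "box" ([centre column, centre row, width, height] in pixels, round what is visible of it).
The state is a dict: "clock": time; "joint_positions": joint angles; "joint_velocities": joint speeds; "joint_torque": joint torques, N m; "position": TCP position; "tcp_rot": TCP orientation; "force": force on the tool from outside, world axes, zero at the start; "ft_torque": the same for the moment, N m; "grip_width": finger opening in m.
Only numpy, scipy, OpenCV 4.12 (cv2) and the standard library are available. Lean on these libraries where they do the work, as an engineer would, in place of code of your own. Each camera call takes 0.05 s, during which the arm holds its last target.

TASK

A steel vee block stands loose between the jaws of the quick-action cam vice under the bridge drill, and the vice is still locked open from the last job. Flick the vice's cam lever up to its stop to release the sliding jaw, push the jaw along its bed with the lever up until the block is snug and square against the fixed jaw, then press the lever fully down so that the block stays clamped. Push firmly but do not ram or bend anything, leave the other things where they are, and take the hand away at the end.

Things in the scene. Friction and masses are not known exactly. Their poses are not given: they have to be found in the camera images.
- station: bridge drill with its vice: dark steel base plate 200 (x) x 450 (y) x 16 mm, fixed on the bench. Origin: centre of the plate's underside, on the bench top; x points away from the robot at yaw 0, y to its left along the beam and along the vice bed, z up. Two aluminium posts, 45 mm (x) by 36 mm (y), are centred at y = -205 and +205 mm
- beam_under (a point): centre of the underside of the aluminium beam across the posts, 335 mm above the bench; the beam is 50 mm deep (x), 60 mm high and runs straight over the vice, so a hand coming straight down on the vice meets it: come in from the robot's side (-x) with the tool leaning back 30 to 45 degrees
- drill_point (a point): point of the drill, 152 mm above the bench, over the place of the clamped block; above it a chuck 39 mm in diameter from 206 to 253 mm, a quill 52 mm in diameter, and a grey drilling head 58 mm (x) by 86 mm (y) whose underside is at 322 mm
- rail_mid (a point): middle of the vice bed between its two rails, at the height of their tops, 44 mm above the bench; the bed runs along y from -180 to +135 mm and is 76 mm wide over the rails
- fixed_jaw: the fixed jaw at the +y end of the vice bed, 72 mm wide (x), 43 mm high. Origin: foot of its gripping face, at the middle of its width, on the rail tops; same axes as the station, so the face looks to -y
- jaw (a joint): sliding jaw: travel in m from the rear end of the bed towards the fixed jaw (+y), 0 to 0.100. A block 74 mm wide (x), 40 mm long (y), 44 mm high on the rails, moving mass about 1.8 kg, drag about 6 N when the lever is up, with a steel jaw plate in front on preloaded springs that give way from about 10 N on (2 mm at 22 N)
- jaw_rear (a point): middle of the sliding jaw's flat rear (-y) face, 22 mm above the rail tops: push here, or to either side of it, towards +y; the lever stands over the middle of the jaw
- jaw_face (a point): middle of the sliding jaw plate's gripping face, 22 mm above the rail tops; it looks to +y. As the lever goes down the cam pushes this plate 1.7 mm forward and the block is gripped with about 10 to 18 N, but only if the plate stood within about 1 mm of the snug block before: closer than the poses tell, so feel for it
- lever (a joint): cam lever on the rear of the sliding jaw, angle in rad, hinged along x: 0 = fully down, jaw locked, the lever pointing to -y and rising 12 degrees from pivot to knob; 0.85 = up against its stop, rising 61 degrees. A brake holds the jaw below about 0.6. It stays where it is left and takes up to about 0.4 N m to swing
- lever_pivot (a point): the lever's hinge axis, in the middle of its width, 90 mm above the bench
- lever_knob (a point): centre of the black ball knob, 27 mm in diameter, on the lever's end, 98 mm from the pivot; the bar between is round, 13 mm in diameter, its line runs from pivot to knob. When down there are about 50 mm free below the bar's middle
- vee_block: plain steel vee block, 50 mm (its x) by 60 mm (its y, along the groove) by 45 mm high, 0.3 to 0.6 kg, standing loose on the rails between the jaws, 4 to 14 mm off the fixed jaw and a little askew. Origin: centre of its underside. It is held by its two x faces, 50 mm apart, the groove running across the vice
- coil_bobbin: wound coil bobbin with dark flanges, 56 mm in diameter, 48 mm high, upright on the bench at the right: leave it. Origin: centre of its underside
- nut_tin: open tin of nuts, 74 mm in diameter, 45 mm high, on the bench at the left: leave it. Origin: centre of its underside
- gear: steel gear wheel, 72 mm in diameter, 24 mm high, on the bench at the right: leave it. Origin: centre of its underside
- spanner: double-ended spanner, 226 mm long, 8 mm thick, lying on the base plate along the robot's side of the vice: leave it. Origin: centre of its underside
- bush: brass bush, 34 mm in diameter, 30 mm high, on the base plate behind the vice: leave it. Origin: centre of its underside
- clamp_bolt: hexagon bolt with nut, 70 mm long, lying on the base plate behind the vice: leave it. Origin: centre of its underside
There are look-alikes about, which are no part of the job. What is shaped like the vee_block but pink is not meant.

How it is judged:
On the way, in this order (a step that is already met when the one before it is completed fails the run):
1. the lever is flicked up to its stop, which frees the sliding jaw (value of joint lever above 0.7 rad), for 0.2 s.
2. with the lever up, the jaw is pushed along until the block sits square against the fixed jaw and the jaw plate against the block (value of joint lever above 0.62 rad and y of vee_block in the frame of fixed_jaw above -0.0275 m and angle between the x axis of vee_block and the y axis of fixed_jaw, either way round below 0.05 rad and y of jaw_face in the frame of fixed_jaw above -0.0525 m), for 0.2 s.
At the end, for the whole second after the job is handed in: the lever is fully down (within 0.06 rad); the block stands upright on the rails between the jaws, at rest, within 2.5 mm of the fixed jaw's face and 0.05 rad of square to it, centred within 20 mm of the jaw's middle, and is pressed against the fixed jaw by more than 4 N with the hand away (value of joint lever below 0.06 rad and contact force between vee_block and fixed_jaw above 4 N and y of vee_block in the frame of fixed_jaw above -0.0275 m and angle between the x axis of vee_block and the y axis of fixed_jaw, either way round below 0.05 rad and x of vee_block in the frame of fixed_jaw between -0.02 and 0.02 m and z of vee_block in the frame of fixed_jaw below 0.004 m and angle between vee_block's own z axis and vertical below 0.05 rad and linear speed of vee_block below 0.02 m/s); the robot touches nothing.
It fails at once if the robot presses on any part of the drill or its vice with more than 60 N (contact force between any of the fingers, the arm and station above 60 N).
It fails at once if one of the other things is moved more than 30 mm (distance of any of coil_bobbin, nut_tin, gear, spanner, bush, clamp_bolt from where it was at the start of the episode above 0.03 m).
It also fails if it takes over 45 s, if anything falls off the work surface, if the arm or the gripper's body presses on something with over 40 N, if the wrist force passes 120 N, or if a joint passes its speed limit or range.

## Working session

There is one attempt and no reset: what is moved stays moved. The work goes in short steps, Python scripts to look and compute and a shell command to move; the robot and the scene stay as the last step left them, time stands still between calls to the robot, and variables do not carry over. Pictures are saved under pics/ and viewed, and the job is handed in when it is done.

```bash
mkdir -p pics; ls; python3 - <<'E'
from rig import ctrl
import cv2,numpy as np
s=ctrl.sense();print({k:np.round(v,3).tolist() for k,v in s.items()})
for c in ["scene","top","wrist"]:
    im=ctrl.read_camera(c);cv2.imwrite(f"pics/{c}0.png",im[:,:,::-1])
    p=ctrl.camera_params(c);print(c,{k:np.round(v,4).tolist() for k,v in p.items()})
E
```

```text
pics
{'clock': 0.0, 'joint_positions': [-1.48, 0.105, 0.096, 1.564, 0.0, 1.353], 'joint_velocities': [-0.001, 0.002, -0.001, 0.001, -0.001, -0.001], 'joint_torque': [0.002, -55.694, 50.365, 0.017, -0.0, 0.0], 'position': [0.182, -0.571, 0.404], 'tcp_rot': [-3.141, 0.001, -1.262], 'force': [-0.095, -0.378, -0.651], 'ft_torque': [-0.03, 0.037, 0.021], 'grip_width': 0.085}
scene {'fovy': 47.1146, 'cx': 257.3103, 'cy': 183.7019, 'world_from_camera': [[0.7309, 0.5182, -0.4441, 0.0189], [-0.6822, 0.5389, -0.4941, -0.6644], [-0.0168, 0.6641, 0.7474, 1.24], [0.0, 0.0, 0.0, 1.0]]}
top {'fovy': 48.7713, 'cx': 246.6637, 'cy': 189.2707, 'world_from_camera': [[-0.2197, 0.9483, -0.2291, 0.2466], [-0.9756, -0.2141, 0.0494, 0.0994], [-0.0022, 0.2344, 0.9721, 1.7444], [0.0, 0.0, 0.0, 1.0]]}
wrist {'fovy': 65.7065, 'cx': 256.7116, 'cy': 192.3657, 'T_tool_cam': [[1.0, -0.0003, -0.0011, -0.0002], [-0.0006, -0.9514, -0.3081, -0.0798], [-0.0009, 0.3081, -0.9514, 0.0313], [0.0, 0.0, 0.0, 1.0]]}
```

View pics/scene0.png

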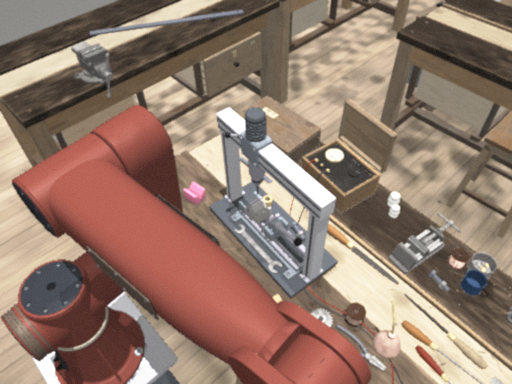

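View pics/top0.png

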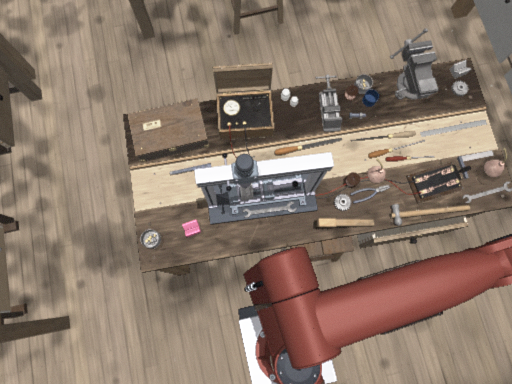

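View pics/wrist0.png

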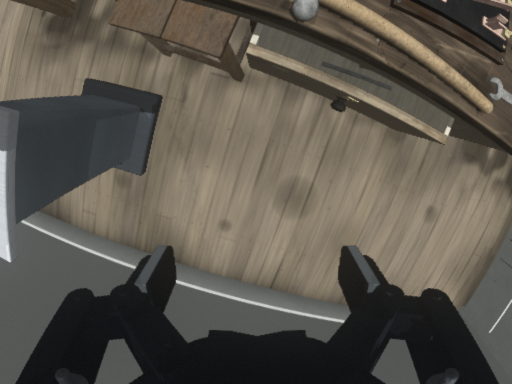

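```bash
cat > h.py <<'E'
import numpy as np,cv2
from rig import ctrl
from scipy.spatial.transform import Rotation as R
def cam(c):
    p=ctrl.camera_params(c);f=192/np.tan(np.radians(p["fovy"])/2)
    if c=="wrist":
        s=ctrl.sense();T=np.eye(4);T[:3,:3]=R.from_euler("xyz",s["tcp_rot"]).as_matrix();T[:3,3]=s["position"]
        T=T@np.array(p["T_tool_cam"])
    else: T=np.array(p["world_from_camera"])
    return f,p["cx"],p["cy"],T,c=="wrist"
def proj(c,P):
    f,cx,cy,T,fe=c
    q=(np.atleast_2d(P)-T[:3,3])@T[:3,:3]; x,y,z=q[:,0],-q[:,1],-q[:,2]
    if fe:
        r=np.hypot(x,y);th=np.arctan2(r,z);k=np.where(r>1e-9,th/np.maximum(r,1e-9),0)
        return np.c_[cx+f*k*x,cy+f*k*y]
    return np.c_[cx+f*x/z,cy+f*y/z]
def ray(c,uv):
    f,cx,cy,T,fe=c
    uv=np.atleast_2d(uv).astype(float);a=(uv[:,0]-cx)/f;b=(uv[:,1]-cy)/f
    if fe:
        r=np.hypot(a,b);k=np.where(r>1e-9,np.sin(r)/np.maximum(r,1e-9),1)
        d=np.c_[a*k,-b*k,-np.cos(r)]
    else: d=np.c_[a,-b,-np.ones_like(a)]
    return T[:3,3],d@T[:3,:3].T
def onz(c,uv,z):
    o,d=ray(c,uv);return o+d*((z-o[2])/d[:,2])[:,None]
E
python3 - <<'E'
from h import *
for c in ["scene","top"]:
    im=ctrl.read_camera(c)
    C=cam(c)
    for q in ["station","fixed_jaw","jaw","lever","vee_block","spanner","gear","nut_tin","coil_bobbin","bush","clamp_bolt"]:
        r=ctrl.cut_out(c,q)
        print(c,q,[(round(d["score"],2),np.round(d["box"]).tolist(),np.round(onz(C,d["box"][:2],.03)[0],3).tolist()) for d in r[:3]])
        if q=="station" and r: np.save(f"st_{c}.npy",r[0]["region"])
    x0,y0,w=(195,90,160) if c=="scene" else (185,140,160)
    cv2.imwrite(f"pics/{c}_z.png",cv2.resize(im[y0:y0+(200 if c=="scene" else 100),x0:x0+w,::-1],None,fx=(3 if c=="scene" else 5),fy=(3 if c=="scene" else 5),interpolation=cv2.INTER_CUBIC))
E
```

```text
scene station [(0.89, [273.0, 202.0, 130.0, 187.0], [0.72, 0.033, 0.03])]
scene fixed_jaw [(0.62, [251.0, 203.0, 21.0, 25.0], [0.658, 0.083, 0.03])]
scene jaw [(0.61, [281.0, 228.0, 42.0, 31.0], [0.657, -0.066, 0.03])]
scene lever [(0.68, [290.0, 235.0, 29.0, 24.0], [0.66, -0.108, 0.03])]
scene vee_block [(0.86, [262.0, 212.0, 24.0, 22.0], [0.659, 0.027, 0.03]), (0.85, [196.0, 194.0, 23.0, 23.0], [0.545, 0.254, 0.03]), (0.28, [288.0, 233.0, 32.0, 24.0], [0.663, -0.096, 0.03])]
scene spanner [(0.84, [258.0, 249.0, 48.0, 51.0], [0.545, -0.074, 0.03])]
scene gear [(0.71, [321.0, 319.0, 19.0, 18.0], [0.514, -0.371, 0.03]), (0.34, [269.0, 223.0, 14.0, 17.0], [0.644, -0.022, 0.03])]
scene nut_tin []
scene coil_bobbin [(0.83, [356.0, 315.0, 21.0, 26.0], [0.598, -0.434, 0.03])]
scene bush [(0.58, [269.0, 202.0, 5.0, 7.0], [0.71, 0.045, 0.03])]
scene clamp_bolt [(0.4, [274.0, 204.0, 127.0, 187.0], [0.716, 0.026, 0.03])]
top station [(0.63, [265.0, 186.0, 139.0, 72.0], [0.646, -0.063, 0.03])]
top fixed_jaw [(0.61, [280.0, 190.0, 33.0, 21.0], [0.617, -0.12, 0.03]), (0.46, [235.0, 192.0, 11.0, 16.0], [0.651, 0.06, 0.03])]
top jaw [(0.64, [280.0, 192.0, 35.0, 22.0], [0.608, -0.122, 0.03])]
top lever []
top vee_block [(0.59, [189.0, 229.0, 19.0, 16.0], [0.539, 0.279, 0.03]), (0.57, [248.0, 195.0, 10.0, 19.0], [0.624, 0.01, 0.03])]
top spanner [(0.52, [269.0, 210.0, 51.0, 12.0], [0.545, -0.06, 0.03])]
top gear [(0.7, [344.0, 202.0, 15.0, 15.0], [0.511, -0.368, 0.03]), (0.7, [266.0, 188.0, 137.0, 69.0], [0.64, -0.067, 0.03])]
top nut_tin [(0.77, [152.0, 240.0, 20.0, 25.0], [0.53, 0.433, 0.03])]
top coil_bobbin [(0.5, [350.0, 179.0, 14.0, 17.0], [0.597, -0.42, 0.03]), (0.48, [247.0, 195.0, 11.0, 13.0], [0.626, 0.017, 0.03]), (0.44, [234.0, 193.0, 12.0, 14.0], [0.646, 0.066, 0.03])]
top bush []
top clamp_bolt [(0.68, [264.0, 190.0, 138.0, 70.0], [0.633, -0.059, 0.03])]
```

View pics/scene_z.png

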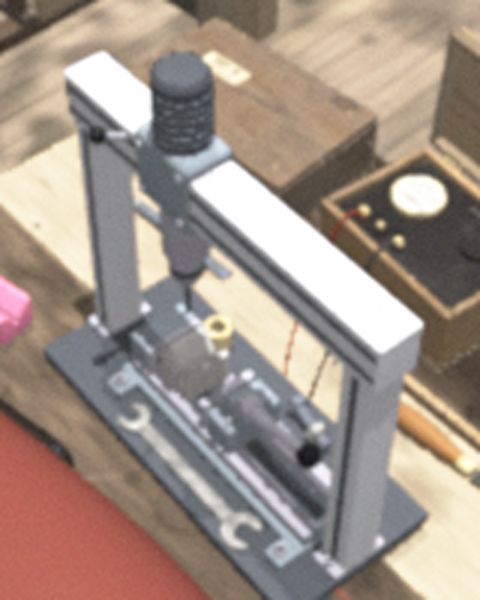

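View pics/top_z.png

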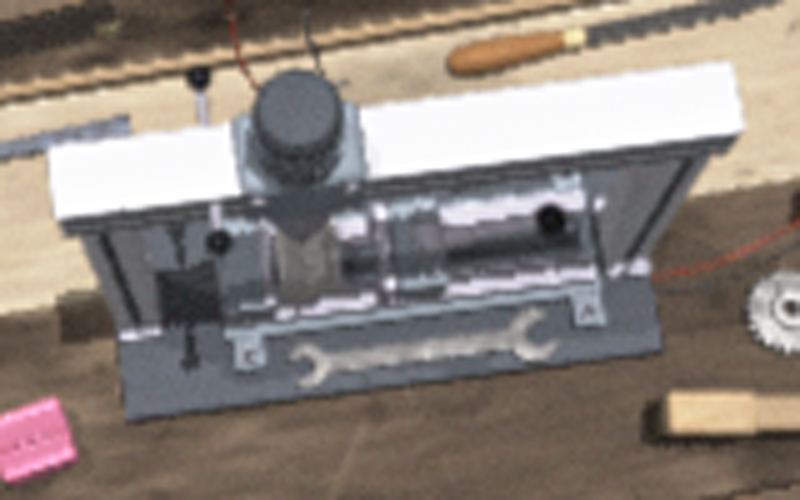

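```bash
cat >> h.py <<'E'
def stT(p):
    x,y,a=p;T=np.eye(4);T[:2,:2]=[[np.cos(a),-np.sin(a)],[np.sin(a),np.cos(a)]];T[:2,3]=x,y;return T
def S(p,P): P=np.atleast_2d(P);T=stT(p);return P@T[:3,:3].T+T[:3,3]
E
python3 - <<'E'
from h import *
from scipy.optimize import least_squares
t,s=cam("top"),cam("scene")
Z=lambda u,v:(185+u/5-.4,140+v/5-.4)
Y=lambda u,v:(195+u/3-.33,90+v/3-.33)
obs=[(t,Z(126,412),(-.1,.225,.016)),(t,Z(660,344),(-.1,-.225,.016)),(s,Y(45,350),(-.1,.225,.016)),(s,Y(427,520),(.1,-.225,.016))]
bm=[(t,Z(50,150),.025,1),(t,Z(730,63),.025,-1),(t,Z(58,222),-.025,1),(t,Z(743,130),-.025,-1),(s,Y(70,70),-.025,1),(s,Y(103,52),.025,1),(s,Y(424,326),.025,-1),(s,Y(375,362),-.025,-1)]
def res(p):
    r=[proj(c,S(p[:3],P))[0]-uv for c,uv,P in obs]
    r+=[proj(c,S(p[:3],(x,sg*p[3],.395)))[0]-uv for c,uv,x,sg in bm]
    return np.array(r).ravel()
f=least_squares(res,[.63,-.06,-.1,.225],loss="soft_l1");print(f.x,np.degrees(f.x[2]));print(res(f.x).reshape(-1,2).round(1))
p=f.x[:3];np.save("st.npy",p)
for n,P in dict(drill=(0,0.05,.152),railmid=(0,0,.044)).items(): print(n,S(p,P))
E
```

```text
[ 0.62546981 -0.04363865 -0.09976469  0.22980577] -5.716095803121254
[[ 0.2  0.9]
 [ 1.4  1.4]
 [-1.5 -0.8]
 [ 0.4 -1.2]
 [ 0.3 -1.6]
 [ 1.  -0.3]
 [ 0.1 -1.5]
 [ 1.   0.6]
 [-2.4  0.3]
 [ 0.3 -0.3]
 [-1.  -0.2]
 [ 0.5 -2.5]]
drill [[0.63044977 0.00611274 0.152     ]]
railmid [[ 0.62546981 -0.04363865  0.044     ]]
```

```bash
cat >> h.py <<'E'
def tri(obs):
    A=np.zeros((3,3));b=np.zeros(3)
    for c,uv in obs:
        o,d=ray(c,uv);d=d[0]/np.linalg.norm(d);M=np.eye(3)-np.outer(d,d);A+=M;b+=M@o
    return np.linalg.solve(A,b)
def loc(p,P): T=np.linalg.inv(stT(p));return np.atleast_2d(P)@T[:3,:3].T+T[:3,3]
E
python3 - <<'E'
from h import *
p=np.load("st.npy")
t,s=cam("top"),cam("scene")
Z=lambda u,v:(185+u/5-.4,140+v/5-.4)
Y=lambda u,v:(195+u/3-.33,90+v/3-.33)
k=tri([(t,Z(550,217)),(s,Y(309,453))]);print("knob",k,loc(p,k), proj(t,k)-Z(550,217))
for n in ["scene","top"]:
    c=cam(n);im=ctrl.read_camera(n)
    for y in np.arange(-.18,.14,.02):
        pass
    x0,y0,w,h,f=(225,170,110,90,7) if n=="scene" else (215,170,110,50,7)
    z=cv2.resize(im[y0:y0+h,x0:x0+w,::-1],None,fx=f,fy=f,interpolation=cv2.INTER_CUBIC)
    for y in np.arange(-.18,.141,.04):
      for x in (-.038,.038):
        u=proj(c,S(p,(x,y,.044)))[0];q=((u-(x0,y0)+.5)*f).astype(int)
        cv2.circle(z,tuple(int(a) for a in q),3,(0,0,255) if abs(y+.02)<.001 else (0,255,0),-1)
    cv2.imwrite(f"pics/{n}_g.png",z)
E
```

```text
knob [ 0.61578065 -0.17571427  0.11402117] [[ 0.00351366 -0.13238393  0.11402117]] [[ 0.11951759 -0.4792199 ]]
```

View pics/scene_g.png

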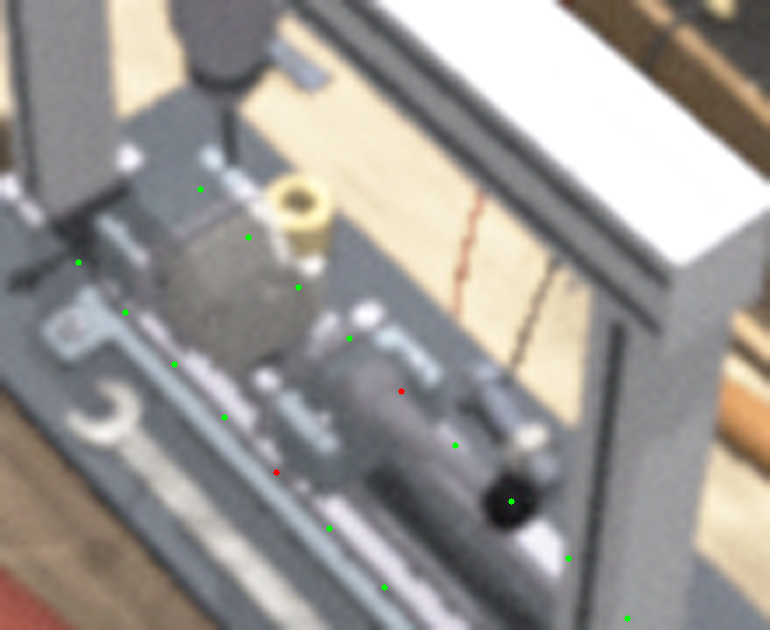

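View pics/top_g.png

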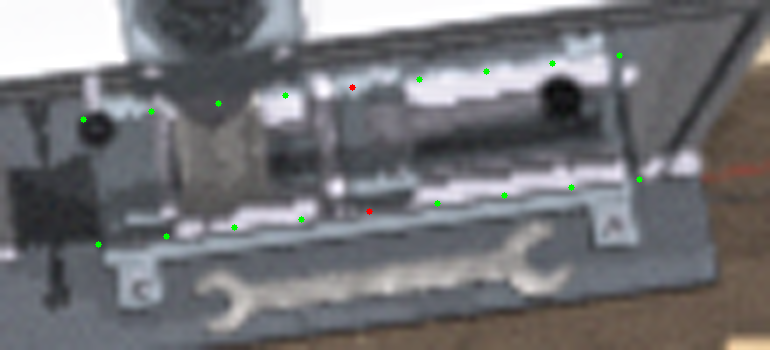

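```bash
cat >> h.py <<'E'
def Rt(p,t):
    a=np.radians(t);c,s=np.cos(a),np.sin(a)
    return stT(p)[:3,:3]@np.array([[0,-c,s],[-1,0,0],[0,-s,-c]])
def tcp_for(p,tip,t,L=.173): # tip local
    return S(p,tip)[0]-L*Rt(p,t)[:,2]
def state(p=None,L=.173):
    s=ctrl.sense();Rm=R.from_euler("xyz",s["tcp_rot"]).as_matrix();tip=s["position"]+L*Rm[:,2]
    print("t",round(s["clock"],2),"pos",np.round(s["position"],4),"tip",np.round(tip,4),"F",np.round(s["force"],1),"w",round(s["grip_width"],4))
    if p is not None: print("tip local",np.round(loc(p,tip),4))
    return s,Rm
E
python3 - <<'E'
from h import *
p=np.load("st.npy");s,Rm=state(p)
g=Rt(p,45);print((R.from_matrix(g)*R.from_matrix(Rm).inv()).as_rotvec(degrees=True))
for tip in [(-.09,-.115,.16)]: T=tcp_for(p,tip,45);print(T,T-s["position"])
print(g)
E
```

```text
t 1.45 pos [ 0.1824 -0.5716  0.4047] tip [ 0.1824 -0.5716  0.2317] F [-0.2 -0.4 -0.1] w 0.0853
tip local [[-0.3883 -0.5695  0.2317]]
[  4.72892677 -45.05374384 -22.18300523]
[ 0.4027422  -0.13691896  0.28232947] [ 0.22039109  0.43470031 -0.12239858]
[[-0.09959928 -0.70359078  0.70359078]
 [-0.99502763  0.07042733 -0.07042733]
 [ 0.         -0.70710678 -0.70710678]]
```

```bash
python3 -m handwheel '[[[0.014,0.027,-0.004,0.47,-4.5,-2.2],[0.014,0.027,-0.004,0.47,-4.5,-2.2],[0.014,0.027,-0.004,0.47,-4.5,-2.2],[0.014,0.027,-0.004,0.47,-4.5,-2.2],[0.014,0.027,-0.004,0.47,-4.5,-2.2],[0.014,0.027,-0.004,0.47,-4.5,-2.2],[0.014,0.027,-0.004,0.47,-4.5,-2.2],[0.014,0.027,-0.004,0.47,-4.5,-2.2],[0.014,0.027,-0.004,0.47,-4.5,-2.2],[0.014,0.027,-0.004,0.47,-4.5,-2.2]]]' 0
python3 -m handwheel '[[[0.014,0.027,-0.013,0,0,0],[0.014,0.027,-0.013,0,0,0],[0.014,0.027,-0.013,0,0,0],[0.014,0.027,-0.013,0,0,0],[0.012,0.027,-0.013,0,0,0],[0.01,0.028,-0.014,0,0,0],[0,0,0,0,0,0]]]'
python3 - <<'E'
from h import *
p=np.load("st.npy");s,Rm=state(p)
g=Rt(p,45);print((R.from_matrix(g)*R.from_matrix(Rm).inv()).as_rotvec(degrees=True),s["joint_positions"])
print(tcp_for(p,(-.09,-.115,.16),45)-s["position"])
im=ctrl.read_camera("wrist");cv2.imwrite("pics/w1.png",im[:,:,::-1])
E
```

```text
clock: 2.28
position: [0.3225, -0.3012, 0.3646]
tcp_rot: [-2.355, -0.0, -1.668]
force: [0.2, 0.9, 0.9]
grip_width: -0.0003
clock: 2.87
position: [0.4394, -0.1863, 0.2892]
tcp_rot: [-2.401, 0.037, -1.628]
force: [-0.7, -0.2, -0.6]
grip_width: 0.0002
t 2.87 pos [ 0.4394 -0.1863  0.2892] tip [ 0.5562 -0.1883  0.1617] F [-0.7 -0.2 -0.6] w 0.0002
tip local [[-0.0545 -0.1508  0.1617]]
[-2.30709201 -2.37978007 -2.46271179] [-0.81613761 -0.84063404 -0.95789347  0.88498659  0.50520605  2.5479234 ]
[-0.03662711  0.04936633 -0.00691244]
```

View pics/w1.png

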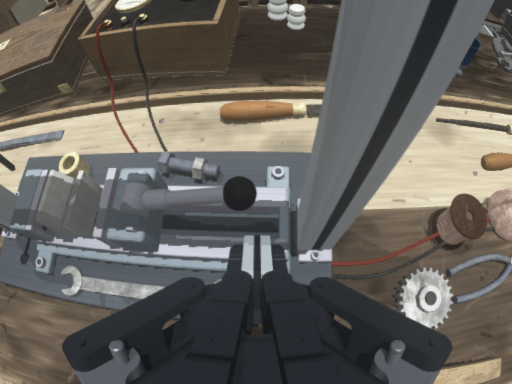

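```bash
python3 - <<'E'
from h import *
p=np.load("st.npy");C=cam("wrist")
print("knob",loc(p,onz(C,(239,193),.1104)))
im=ctrl.read_camera("wrist")[:,:,::-1]
z=cv2.resize(im[120:320,0:340],None,fx=2.35,fy=2.35,interpolation=cv2.INTER_CUBIC)
def dot(P,col):
    q=(proj(C,S(p,P))[0]-(0,120)+.5)*2.35;cv2.circle(z,(int(q[0]),int(q[1])),3,col,-1)
for y in np.arange(-.18,.141,.04):
    for x in (-.038,.038): dot((x,y,.044),(0,255,0) if abs(y+.02)>.001 else (0,0,255))
for P in [(-.1,.225,.016),(-.1,-.225,.016),(.1,-.225,.016),(.1,.225,.016),(-.1,0,.016),(.1,0,.016),(-.0225,-.187,.016),(-.0225,-.187,.1),(.0225,-.187,.1)]: dot(P,(255,0,255))
cv2.imwrite("pics/w1g.png",z)
for q in ["fixed_jaw","jaw","vee_block","lever"]:
    r=ctrl.cut_out("wrist",q);print(q,[(round(d["score"],2),np.round(d["box"]).tolist()) for d in r[:2]])
E
```

```text
knob [[ 0.00327525 -0.13430924  0.1104    ]]
fixed_jaw [(0.66, [33.0, 206.0, 46.0, 68.0])]
jaw [(0.75, [174.0, 210.0, 169.0, 89.0]), (0.27, [70.0, 205.0, 67.0, 68.0])]
vee_block [(0.59, [69.0, 204.0, 66.0, 65.0])]
lever [(0.87, [189.0, 197.0, 138.0, 39.0])]
```

View pics/w1g.png

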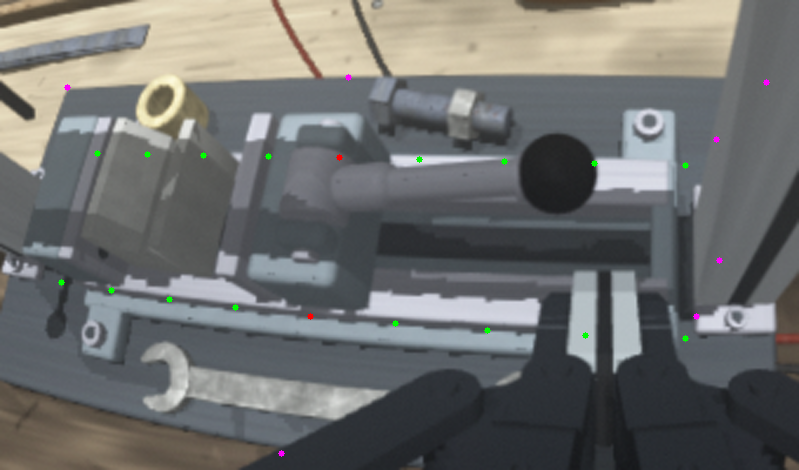

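```bash
python3 - <<'E'
from h import *
p=np.load("st.npy");C=cam("wrist")
for n,u,z in [("rear far",(363,113),.088),("rear near",(345,284),.088),("rear foot",(370,308),.044),("plate front far",(253,113),.087),("plate front near",(219,274),.087),("bar mid",(450,184),.1),("block rear near top",(158,278),.089),("block rear far top",(192,122),.089),("block front near top",(88,258),.089),("fix face far",(110,118),.087),("fix face near",(68,258),.087)]:
    print(n,loc(p,onz(C,(u[0]/2.35-.5,120+u[1]/2.35-.5),z)).round(4))
E
```

```text
rear far [[ 0.0402 -0.0521  0.088 ]]
rear near [[-0.0318 -0.0578  0.088 ]]
rear foot [[-0.0305 -0.0516  0.044 ]]
plate front far [[0.0411 0.0024 0.087 ]]
plate front near [[-0.0318 -0.0001  0.087 ]]
bar mid [[ 0.0043 -0.0974  0.1   ]]
block rear near top [[-0.0367  0.0298  0.089 ]]
block rear far top [[0.0359 0.0336 0.089 ]]
block front near top [[-0.0316  0.0749  0.089 ]]
fix face far [[0.0398 0.0903 0.087 ]]
fix face near [[-0.0322  0.0907  0.087 ]]
```

```bash
cat >> h.py <<'E'
def plan(tips,t):
    p=np.load("st.npy");s,Rm=state(p);g=Rt(p,t)
    print("rot",(R.from_matrix(g)*R.from_matrix(Rm).inv()).as_rotvec(degrees=True).round(2),"j",np.round(s["joint_positions"],2))
    q=s["position"]
    for x in tips:
        T=tcp_for(p,x,t);print(x,"TCP",T.round(4),"d",(T-q).round(4));q=T
E
python3 - <<'E'
from h import *
plan([(-.042,-.118,.1225),(.006,-.118,.065)],40)
E
```

```text
t 3.17 pos [ 0.438  -0.1914  0.2933] tip [ 0.5553 -0.1948  0.1661] F [-0.5  0.2  0.4] w 0.0
tip local [[-0.0548 -0.1574  0.1661]]
rot [-1.62  2.8  -2.01] j [-0.83 -0.84 -0.95  0.89  0.51  2.54]
(-0.042, -0.118, 0.1225) TCP [ 0.4613 -0.1458  0.255 ] d [ 0.0233  0.0456 -0.0383]
(0.006, -0.118, 0.065) TCP [ 0.509  -0.1506  0.1975] d [ 0.0478 -0.0048 -0.0575]
```

```bash
python3 -m handwheel '[[[0.006,0.012,-0.005,-0.4,0.7,-0.5],[0.006,0.012,-0.009,-0.4,0.7,-0.5],[0.006,0.011,-0.012,-0.4,0.7,-0.5],[0.005,0.011,-0.012,-0.4,0.7,-0.5],[0,0,0,0,0,0],[0,0,0,0,0,0]]]'
python3 - <<'E'
from h import *
plan([(-.042,-.118,.1225),(.006,-.118,.065)],40)
E
```

```text
clock: 3.67
position: [0.4618, -0.1452, 0.2544]
tcp_rot: [-2.445, 0.002, -1.668]
force: [0.0, 0.5, 0.6]
grip_width: -0.0001
t 3.67 pos [ 0.4618 -0.1452  0.2544] tip [ 0.5723 -0.1557  0.1216] F [0.  0.5 0.6] w -0.0001
tip local [[-0.0418 -0.1168  0.1216]]
rot [-0.14 -0.1  -0.13] j [-0.68 -0.82 -1.01  0.77  0.36  2.68]
(-0.042, -0.118, 0.1225) TCP [ 0.4613 -0.1458  0.255 ] d [-0.0005 -0.0006  0.0007]
(0.006, -0.118, 0.065) TCP [ 0.509  -0.1506  0.1975] d [ 0.0478 -0.0048 -0.0575]
```

Tracks well. Insert under the bar.

```bash
python3 -m handwheel '[[[0.008,-0.001,-0.0095,0,0,0],[0.008,-0.001,-0.0095,0,0,0],[0.008,-0.001,-0.0095,0,0,0],[0.008,-0.001,-0.0095,0,0,0],[0.008,-0.001,-0.0095,0,0,0],[0.007,0,-0.0095,0,0,0],[0,0,0,0,0,0],[0,0,0,0,0,0]]]'
python3 - <<'E'
from h import *
plan([(.006,-.118,.065)],40)
for n in ["scene","wrist"]:
    im=ctrl.read_camera(n)[:,:,::-1]
    if n=="scene": im=cv2.resize(im[150:280,220:350],None,fx=4.5,fy=4.5,interpolation=cv2.INTER_CUBIC)
    cv2.imwrite(f"pics/{n}2.png",im)
E
```

```text
clock: 4.33
position: [0.5088, -0.1509, 0.1979]
tcp_rot: [-2.445, 0.002, -1.669]
force: [-0.7, -0.1, 0.2]
grip_width: 0.0002
t 4.33 pos [ 0.5088 -0.1509  0.1979] tip [ 0.6193 -0.1615  0.0652] F [-0.7 -0.1  0.2] w 0.0002
tip local [[ 0.0056 -0.1179  0.0652]]
rot [-0.13 -0.09 -0.07] j [-0.62 -0.55 -0.95  0.54  0.32  2.73]
(0.006, -0.118, 0.065) TCP [ 0.509  -0.1506  0.1975] d [ 0.0002  0.0003 -0.0003]
```

View pics/scene2.png

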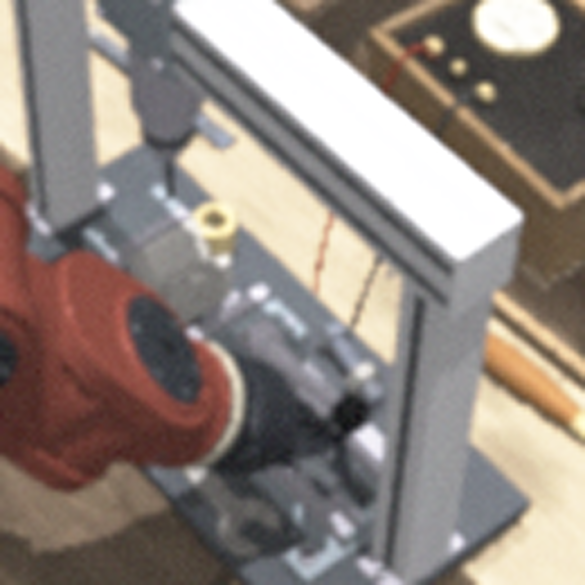

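View pics/wrist2.png

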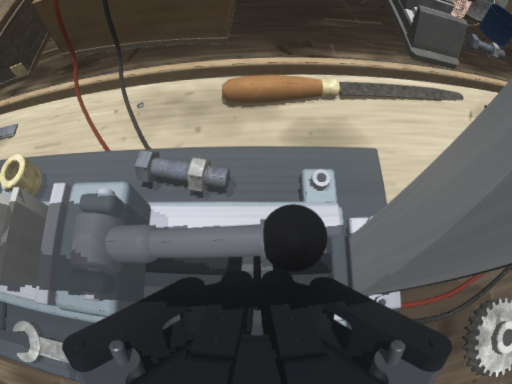

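The hand's tip is under the bar beside the knob at (295,236), with no force. Lift until contact.

```bash
python3 -m handwheel '[[[0,0,0.005,0,0,0],[0,0,0.005,0,0,0],[0,0,0.005,0,0,0],[0,0,0.005,0,0,0],[0,0,0,0,0,0]]]'
python3 -m handwheel '[[[0,0.002,0.005,0,0,0],[0,0.002,0.005,0,0,0],[0,0.002,0.005,0,0,0],[0,0,0,0,0,0]]]'
python3 - <<'E'
from h import *
plan([],40)
C=cam("wrist");im=ctrl.read_camera("wrist")[:,:,::-1];cv2.imwrite("pics/w3.png",im)
E
```

```text
clock: 4.85
position: [0.5087, -0.1491, 0.2178]
tcp_rot: [-2.446, 0.003, -1.667]
force: [-5.4, 5.1, -0.8]
grip_width: -0.0004
clock: 5.18
position: [0.5089, -0.1435, 0.2334]
tcp_rot: [-2.445, 0.002, -1.668]
force: [-7.1, 1.2, -1.4]
grip_width: -0.0001
t 5.18 pos [ 0.5089 -0.1435  0.2334] tip [ 0.6194 -0.154   0.1006] F [-7.1  1.2 -1.4] w -0.0001
tip local [[ 0.0049 -0.1105  0.1006]]
rot [-0.11 -0.09 -0.13] j [-0.6  -0.6  -0.92  0.62  0.32  2.74]
```

View pics/w3.png

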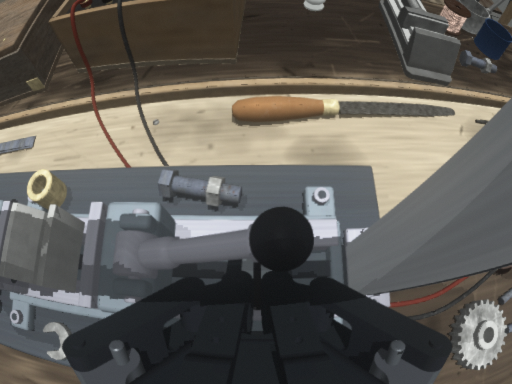

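```bash
python3 -m handwheel '[[[0,0.002,0.004,0,0,0],[0,0.002,0.004,0,0,0],[0,0.003,0.004,0,0,0],[0,0.003,0.004,0,0,0],[0,0,0,0,0,0]]]'
python3 -m handwheel '[[[0,0.003,0.004,0,0,0],[0,0.003,0.003,0,0,0],[0,0.002,0.003,0,0,0],[0,0,0,0,0,0]]]'
python3 - <<'E'
from h import *
plan([],40)
C=cam("wrist");im=ctrl.read_camera("wrist")[:,:,::-1];cv2.imwrite("pics/w4.png",im)
im=ctrl.read_camera("scene")[:,:,::-1];cv2.imwrite("pics/s4.png",cv2.resize(im[150:280,220:350],None,fx=4.5,fy=4.5,interpolation=cv2.INTER_CUBIC))
E
```

```text
clock: 5.65
position: [0.5093, -0.1336, 0.2499]
tcp_rot: [-2.444, 0.001, -1.668]
force: [-3.3, 0.7, -1.3]
grip_width: 0.0
clock: 5.98
position: [0.5092, -0.1256, 0.2593]
tcp_rot: [-2.444, 0.001, -1.668]
force: [-2.1, -0.5, -2.3]
grip_width: -0.0002
t 5.98 pos [ 0.5092 -0.1256  0.2593] tip [ 0.6198 -0.1362  0.1267] F [-2.1 -0.5 -2.3] w -0.0002
tip local [[ 0.0036 -0.0926  0.1267]]
rot [-0.09 -0.03 -0.15] j [-0.57 -0.65 -0.91  0.68  0.3   2.77]
```

View pics/w4.png

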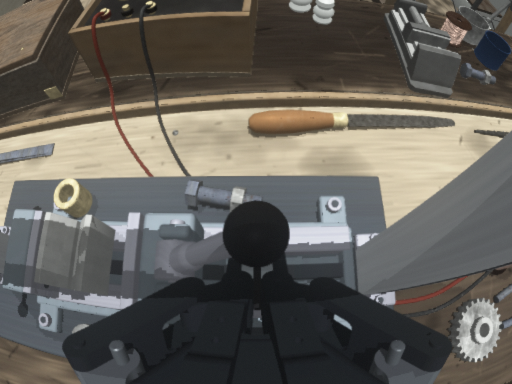

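View pics/s4.png

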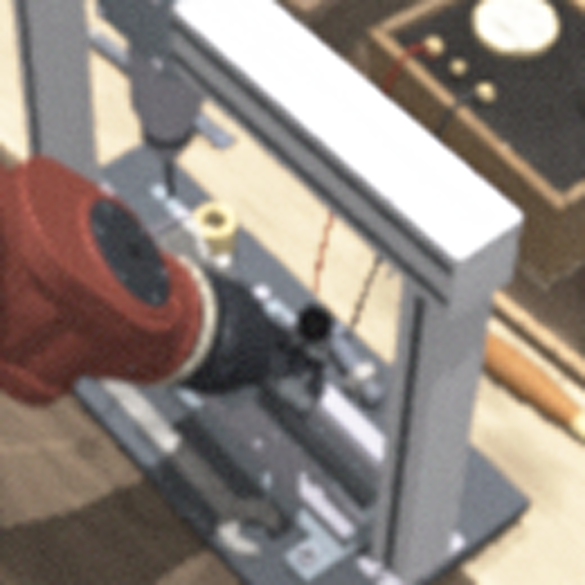

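```bash
cat >> h.py <<'E'
def knobang(obs,piv=(.0035,-.038,.09)):
    p=np.load("st.npy")
    for c,uv in obs:
        a=np.arange(-.1,1,.01);K=np.array(piv)+.098*np.c_[0*a,-np.cos(a+.209),np.sin(a+.209)]
        e=np.linalg.norm(proj(c,S(p,K))-uv,axis=1);i=e.argmin();print("lever",a[i].round(2),"err px",e[i].round(1))
E
python3 - <<'E'
from h import *
knobang([(cam("wrist"),(256,234)),(cam("scene"),(220+315/4.5-.5,150+325/4.5-.5))])
E
```

```text
lever 0.77 err px 3.8
lever 0.76 err px 0.1
```

```bash
python3 -m handwheel '[[[0,0.002,0.001,0,0,0],[0,0.002,0.001,0,0,0],[0,0,0,0,0,0]]]'; python3 -m handwheel '[[[0,0.002,0.001,0,0,0],[0,0.002,0.001,0,0,0],[0,0,0,0,0,0]]]'
```

```text
clock: 6.33
position: [0.5092, -0.1219, 0.261]
tcp_rot: [-2.444, 0.001, -1.669]
force: [-2.3, -4.3, -0.1]
grip_width: -0.0001
clock: 6.58
position: [0.509, -0.118, 0.2626]
tcp_rot: [-2.445, 0.001, -1.669]
force: [-0.5, -4.9, -1.3]
grip_width: -0.0
```

```bash
python3 -m handwheel '[[[0,0.002,0.001,0,0,0],[0,0.001,0.001,0,0,0],[0,0,0,0,0,0],[0,0,0,0,0,0]]]'
python3 - <<'E'
from h import *
plan([],40)
C=cam("wrist");im=ctrl.read_camera("wrist")[:,:,::-1];cv2.imwrite("pics/w5.png",im)
im=ctrl.read_camera("scene")[:,:,::-1];cv2.imwrite("pics/s5.png",cv2.resize(im[150:280,220:350],None,fx=4.5,fy=4.5,interpolation=cv2.INTER_CUBIC))
E
```

```text
clock: 6.92
position: [0.5086, -0.115, 0.2636]
tcp_rot: [-2.447, 0.002, -1.669]
force: [-1.8, -4.9, -4.7]
grip_width: 0.0002
t 6.92 pos [ 0.5086 -0.115   0.2636] tip [ 0.6189 -0.1256  0.1307] F [-1.8 -4.9 -4.7] w 0.0002
tip local [[ 0.0016 -0.0822  0.1307]]
rot [-0.12 -0.18 -0.07] j [-0.55 -0.67 -0.91  0.69  0.28  2.79]
```

View pics/w5.png

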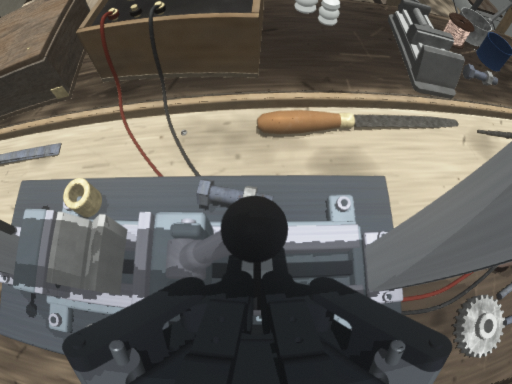

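View pics/s5.png

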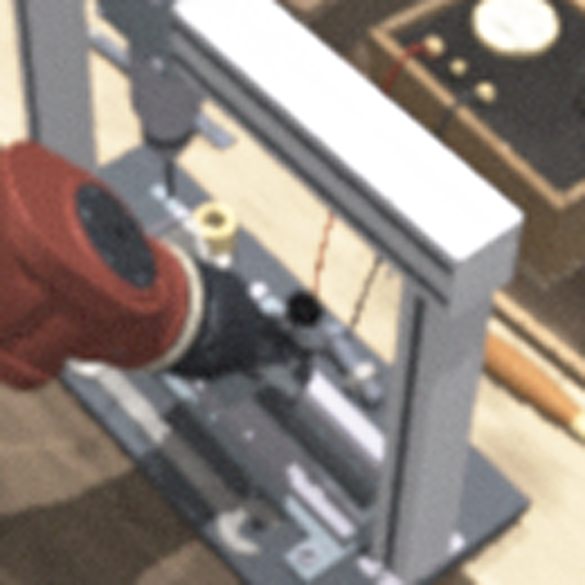

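```bash
python3 - <<'E'
from h import *
knobang([(cam("wrist"),(255,229)),(cam("scene"),(220+303/4.5-.5,150+309/4.5-.5))])
plan([(-.03,-.085,.09),(-.012,-.085,.062)],40)
E
```

```text
lever 0.9 err px 4.5
lever 0.9 err px 0.4
t 7.02 pos [ 0.5087 -0.115   0.2636] tip [ 0.6189 -0.1257  0.1307] F [-3.  -4.4 -4.6] w -0.0001
tip local [[ 0.0016 -0.0823  0.1307]]
rot [-0.12 -0.18 -0.07] j [-0.55 -0.67 -0.91  0.69  0.28  2.79]
(-0.03, -0.085, 0.09) TCP [ 0.4765 -0.1142  0.2225] d [-0.0322  0.0009 -0.041 ]
(-0.012, -0.085, 0.062) TCP [ 0.4944 -0.1159  0.1945] d [ 0.0179 -0.0018 -0.028 ]
```

```bash
python3 -m handwheel '[[[-0.002,-0.002,-0.008,0,0,0],[-0.007,0,-0.009,0,0,0],[-0.008,0.001,-0.012,0,0,0],[-0.004,0,-0.02,0,0,0],[0.0035,0,-0.02,0,0,0],[0.0035,0,0,0,0,0],[0,0,0,0,0,0]]]'
python3 - <<'E'
from h import *
plan([(-.012,-.085,.062)],40)
C=cam("wrist");im=ctrl.read_camera("wrist")[:,:,::-1];cv2.imwrite("pics/w6.png",im)
im=ctrl.read_camera("scene")[:,:,::-1];cv2.imwrite("pics/s6.png",cv2.resize(im[150:280,220:350],None,fx=4.5,fy=4.5,interpolation=cv2.INTER_CUBIC))
E
```

```text
clock: 7.6
position: [0.495, -0.1155, 0.1946]
tcp_rot: [-2.446, 0.003, -1.668]
force: [0.0, 0.5, 0.5]
grip_width: 0.0004
t 7.6 pos [ 0.495  -0.1155  0.1946] tip [ 0.6054 -0.1258  0.0618] F [0.  0.5 0.5] w 0.0004
tip local [[-0.0118 -0.0837  0.0618]]
rot [-0.2  -0.13 -0.17] j [-0.56 -0.66 -1.03  0.56  0.3   2.77]
(-0.012, -0.085, 0.062) TCP [ 0.4944 -0.1159  0.1945] d [-0.0006 -0.0005 -0.0001]
```

View pics/w6.png

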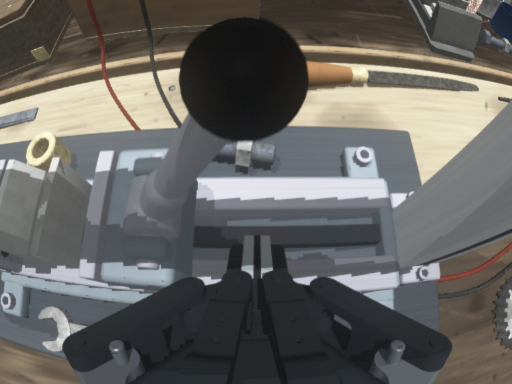

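View pics/s6.png

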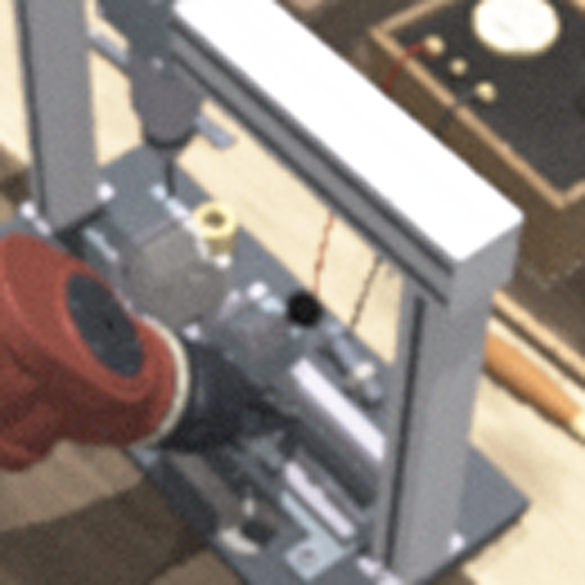

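```bash
python3 -m handwheel '[[[0.0004,0.004,0,0,0,0],[0.0004,0.004,0,0,0,0],[0.0003,0.003,0,0,0,0],[0.0002,0.002,0,0,0,0],[0.0002,0.002,0,0,0,0],[0.0002,0.002,0,0,0,0],[0,0,0,0,0,0]]]'
python3 -m handwheel '[[[0.0002,0.002,0,0,0,0],[0.0002,0.002,0,0,0,0],[0.0002,0.002,0,0,0,0],[0.0002,0.002,0,0,0,0],[0.0002,0.002,0,0,0,0]]]'
python3 - <<'E'
from h import *
plan([],40)
C=cam("wrist");im=ctrl.read_camera("wrist")[:,:,::-1];cv2.imwrite("pics/w7.png",im)
E
```

```text
clock: 8.28
position: [0.4967, -0.0985, 0.1954]
tcp_rot: [-2.445, 0.002, -1.668]
force: [0.7, 0.1, -0.1]
grip_width: -0.0002
clock: 8.7
position: [0.4977, -0.0892, 0.1954]
tcp_rot: [-2.445, 0.0, -1.67]
force: [-1.1, -6.3, 0.1]
grip_width: 0.0003
t 8.7 pos [ 0.4977 -0.0892  0.1954] tip [ 0.6081 -0.1002  0.0627] F [-1.1 -6.3  0.1] w 0.0003
tip local [[-0.0117 -0.058   0.0627]]
rot [-0.03 -0.1  -0.02] j [-0.5  -0.68 -1.05  0.55  0.26  2.82]
```

View pics/w7.png

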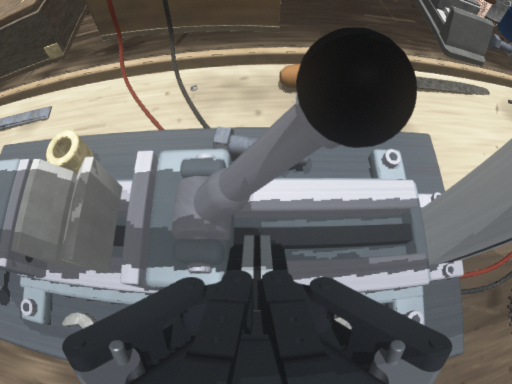

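```bash
python3 -m handwheel '[[[0.0003,0.003,0,0,0,0],[0.0003,0.003,0,0,0,0],[0.0003,0.003,0,0,0,0],[0.0003,0.003,0,0,0,0],[0.0003,0.003,0,0,0,0],[0.0003,0.003,0,0,0,0]]]'
python3 -m handwheel '[[[0.0002,0.002,0,0,0,0],[0.0002,0.002,0,0,0,0],[0.0002,0.002,0,0,0,0],[0,0,0,0,0,0]]]'
python3 - <<'E'
from h import *
plan([],40)
C=cam("wrist");im=ctrl.read_camera("wrist")[:,:,::-1];cv2.imwrite("pics/w8.png",im)
E
```

```text
clock: 9.25
position: [0.4994, -0.0714, 0.1954]
tcp_rot: [-2.445, 0.0, -1.671]
force: [-3.5, -8.1, 0.4]
grip_width: 0.0004
clock: 9.58
position: [0.5, -0.0651, 0.1954]
tcp_rot: [-2.445, 0.001, -1.67]
force: [-3.0, -3.8, 0.9]
grip_width: 0.0001
t 9.58 pos [ 0.5    -0.0651  0.1954] tip [ 0.6104 -0.0759  0.0627] F [-3.  -3.8  0.9] w 0.0001
tip local [[-0.0117 -0.0336  0.0627]]
rot [-0.06 -0.11 -0.04] j [-0.45 -0.7  -1.06  0.55  0.22  2.87]
```

View pics/w8.png

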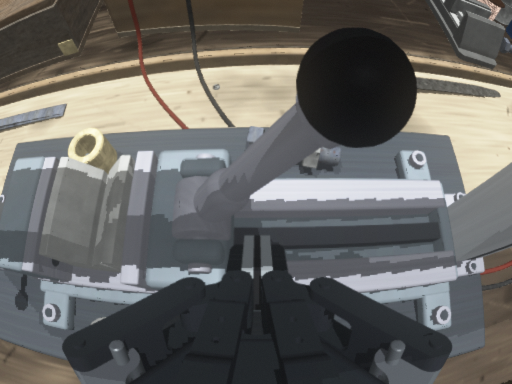

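```bash
python3 -m handwheel '[[[0.0002,0.002,0,0,0,0],[0.0001,0.0015,0,0,0,0],[0.0001,0.001,0,0,0,0],[0.0001,0.001,0,0,0,0]]]'
python3 -m handwheel '[[[0.0001,0.001,0,0,0,0],[0.0001,0.001,0,0,0,0]]]'
python3 -m handwheel '[[[0.0001,0.001,0,0,0,0],[0.0001,0.001,0,0,0,0]]]'
python3 - <<'E'
from h import *
plan([],40)
C=cam("wrist");im=ctrl.read_camera("wrist")[:,:,::-1];cv2.imwrite("pics/w9.png",im)
E
```

```text
clock: 9.97
position: [0.5005, -0.0601, 0.1954]
tcp_rot: [-2.446, -0.0, -1.671]
force: [-4.1, -9.4, 0.7]
grip_width: -0.0003
clock: 10.13
position: [0.5007, -0.0583, 0.1955]
tcp_rot: [-2.446, -0.0, -1.672]
force: [-5.1, -9.5, 0.2]
grip_width: 0.0002
clock: 10.3
position: [0.5009, -0.0563, 0.1954]
tcp_rot: [-2.446, -0.0, -1.672]
force: [-4.8, -8.9, 1.0]
grip_width: -0.0
t 10.3 pos [ 0.5009 -0.0563  0.1954] tip [ 0.6112 -0.0675  0.0627] F [-4.8 -8.9  1. ] w -0.0
tip local [[-0.0118 -0.0252  0.0627]]
rot [ 0.01 -0.13  0.06] j [-0.43 -0.7  -1.06  0.54  0.21  2.89]
```

View pics/w9.png

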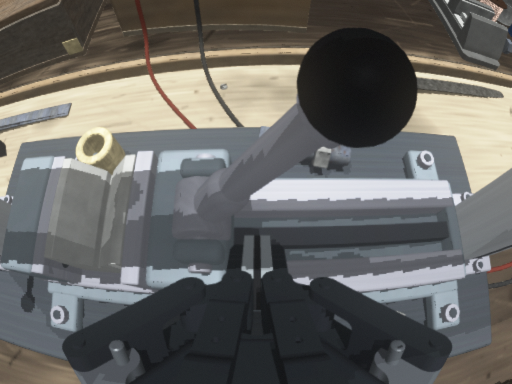

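```bash
python3 -m handwheel '[[[0.0001,0.001,0,0,0,0],[0.0001,0.001,0,0,0,0]]]'
python3 -m handwheel '[[[0.0001,0.001,0,0,0,0],[0.0001,0.001,0,0,0,0]]]'
python3 - <<'E'
from h import *
plan([],40)
C=cam("wrist");im=ctrl.read_camera("wrist")[:,:,::-1];cv2.imwrite("pics/w10.png",cv2.resize(im[130:320,0:260],None,fx=3,fy=3,interpolation=cv2.INTER_CUBIC))
E
```

```text
clock: 10.52
position: [0.501, -0.0549, 0.1955]
tcp_rot: [-2.446, -0.002, -1.674]
force: [-6.2, -16.0, 1.4]
grip_width: 0.0001
clock: 10.68
position: [0.5012, -0.0536, 0.1956]
tcp_rot: [-2.446, -0.004, -1.676]
force: [-8.7, -20.9, 0.2]
grip_width: -0.0002
t 10.68 pos [ 0.5012 -0.0536  0.1956] tip [ 0.6113 -0.0657  0.0627] F [ -8.7 -20.9   0.2] w -0.0002
tip local [[-0.0119 -0.0233  0.0627]]
rot [ 0.2  -0.18  0.29] j [-0.42 -0.7  -1.06  0.54  0.2   2.89]
```

View pics/w10.png

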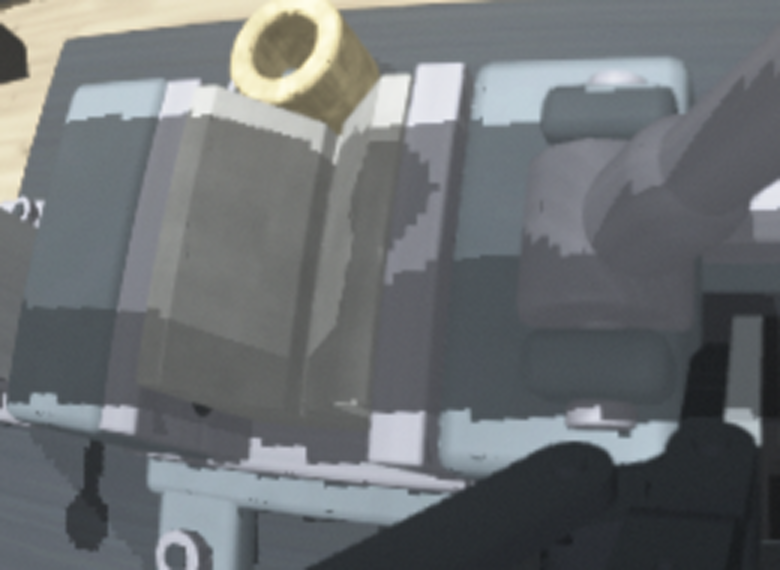

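```bash
python3 -m handwheel '[[[0.0001,0.001,0,0,0,0],[0.0001,0.001,0,0,0,0],[0,0,0,0,0,0],[0,0,0,0,0,0]]]'
python3 - <<'E'
from h import *
plan([],40)
C=cam("wrist");im=ctrl.read_camera("wrist")[:,:,::-1];cv2.imwrite("pics/w11.png",cv2.resize(im[130:320,0:260],None,fx=3,fy=3,interpolation=cv2.INTER_CUBIC))
E
```

```text
clock: 11.07
position: [0.5013, -0.0522, 0.1956]
tcp_rot: [-2.446, -0.005, -1.677]
force: [-9.7, -24.9, 0.2]
grip_width: 0.0001
t 11.07 pos [ 0.5013 -0.0522  0.1956] tip [ 0.6114 -0.0647  0.0627] F [ -9.7 -24.9   0.2] w 0.0001
tip local [[-0.0119 -0.0224  0.0627]]
rot [ 0.27 -0.2   0.39] j [-0.42 -0.7  -1.06  0.54  0.19  2.9 ]
```

View pics/w11.png

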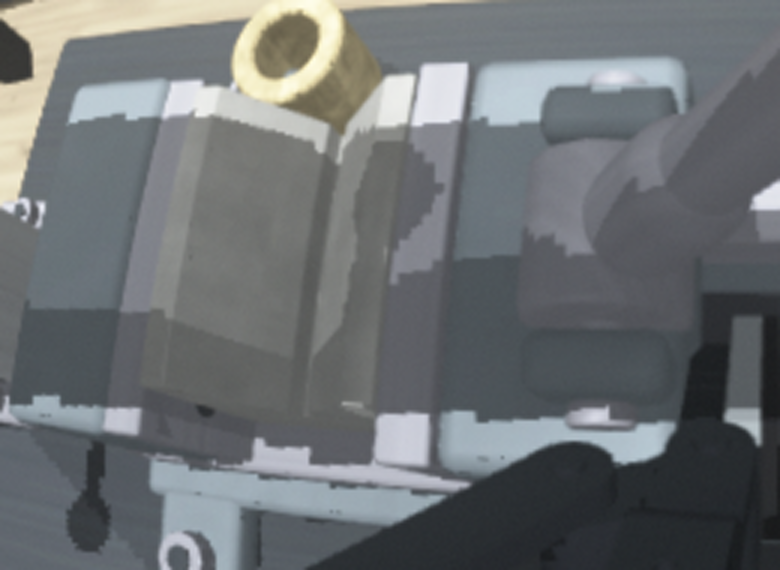

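```bash
python3 -m handwheel '[[[0,0,0,0,0,0],[0,-0.0005,0,0,0,0],[0,-0.0005,0,0,0,0],[0,-0.0005,0,0,0,0],[0,-0.0005,0,0,0,0],[0,-0.0005,0,0,0,0]]]'
python3 -m handwheel '[[[0,-0.0005,0,0,0,0],[0,-0.0005,0,0,0,0],[0,-0.0005,0,0,0,0],[0,-0.0005,0,0,0,0]]]'
python3 -m handwheel '[[[0,-0.001,0,0,0,0],[0,-0.001,0,0,0,0],[0,-0.002,0,0,0,0],[-0.001,-0.006,0,0,0,0],[-0.001,-0.006,0,0,0,0],[0,0,0,0,0,0]]]'
python3 - <<'E'
from h import *
plan([],40)
C=cam("wrist");im=ctrl.read_camera("wrist")[:,:,::-1];cv2.imwrite("pics/w12.png",im)
im=ctrl.read_camera("scene")[:,:,::-1];cv2.imwrite("pics/s12.png",cv2.resize(im[150:280,220:350],None,fx=4.5,fy=4.5,interpolation=cv2.INTER_CUBIC))
E
```

```text
clock: 11.62
position: [0.5013, -0.0535, 0.1955]
tcp_rot: [-2.446, -0.002, -1.674]
force: [-10.3, -12.5, 2.6]
grip_width: 0.0002
clock: 11.95
position: [0.5014, -0.0549, 0.1954]
tcp_rot: [-2.446, -0.0, -1.672]
force: [-6.4, -7.3, 1.7]
grip_width: -0.0001
clock: 12.45
position: [0.4996, -0.0708, 0.1956]
tcp_rot: [-2.445, 0.002, -1.669]
force: [0.4, -0.5, 0.0]
grip_width: -0.0002
t 12.45 pos [ 0.4996 -0.0708  0.1956] tip [ 0.6101 -0.0815  0.0629] F [ 0.4 -0.5  0. ] w -0.0002
tip local [[-0.0115 -0.0392  0.0629]]
rot [-0.1  -0.06 -0.08] j [-0.46 -0.7  -1.05  0.55  0.23  2.86]
```

View pics/w12.png

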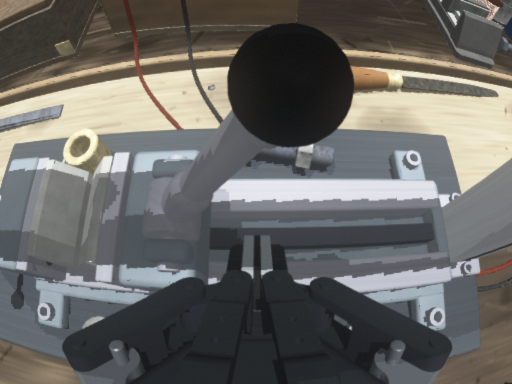

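View pics/s12.png

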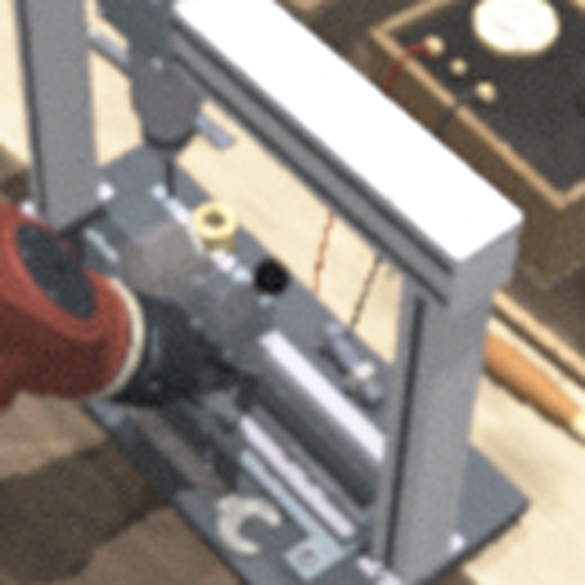

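```bash
python3 - <<'E'
from h import *
p=np.load("st.npy")
k=tri([(cam("wrist"),(291,85)),(cam("scene"),(220+272/4.5-.5,150+276/4.5-.5))]);print(loc(p,k))
for y in np.arange(-.01,.012,.004): print(y);knobang([(cam("wrist"),(291,85)),(cam("scene"),(220+272/4.5-.5,150+276/4.5-.5))],(.0035,y,.09))
E
```

```text
[[ 0.00472292 -0.04562228  0.17344736]]
-0.01
lever 0.98 err px 25.2
lever 0.96 err px 0.4
-0.006
lever 0.93 err px 19.2
lever 0.92 err px 0.1
-0.002
lever 0.89 err px 12.8
lever 0.88 err px 0.2
0.002
lever 0.85 err px 6.2
lever 0.85 err px 0.4
0.006
lever 0.8 err px 2.0
lever 0.81 err px 0.6
0.01
lever 0.76 err px 8.4
lever 0.78 err px 0.9
```

```bash
python3 - <<'E'
from h import *
plan([(-.035,-.035,.11),(-.032,-.0075,.163)],40)
plan([(-.032,-.0075,.163),(.0125,-.0075,.163)],45)
p=np.load("st.npy");print((R.from_matrix(Rt(p,45))*R.from_matrix(Rt(p,40)).inv()).as_rotvec(degrees=True))
print(tcp_for(p,(.0125,-.0075,.163),45)-tcp_for(p,(-.032,-.0075,.163),40))
E
```

```text
t 12.55 pos [ 0.4996 -0.0703  0.1955] tip [ 0.6101 -0.0809  0.0628] F [ 0.8  0.  -1.1] w 0.0
tip local [[-0.0116 -0.0386  0.0628]]
rot [-0.12 -0.07 -0.09] j [-0.46 -0.7  -1.05  0.55  0.23  2.86]
(-0.035, -0.035, 0.11) TCP [ 0.4765 -0.0639  0.2425] d [-0.0231  0.0063  0.047 ]
(-0.032, -0.0075, 0.163) TCP [ 0.4822 -0.0368  0.2955] d [0.0057 0.0271 0.053 ]
t 12.55 pos [ 0.4996 -0.0703  0.1955] tip [ 0.6101 -0.0809  0.0628] F [ 0.8  0.  -1.1] w 0.0
tip local [[-0.0116 -0.0386  0.0628]]
rot [-0.61 -5.04 -0.09] j [-0.46 -0.7  -1.05  0.55  0.23  2.86]
(-0.032, -0.0075, 0.163) TCP [ 0.4712 -0.0357  0.2853] d [-0.0284  0.0345  0.0898]
(0.0125, -0.0075, 0.163) TCP [ 0.5154 -0.0402  0.2853] d [ 0.0443 -0.0044  0.    ]
[-4.97996408e-01 -4.97513815e+00  4.77234619e-15]
[ 0.03320684 -0.00332391 -0.01019622]
```

```bash
python3 -m handwheel '[[[-0.007,0,0.008,0,0,0],[-0.008,0.002,0.013,0,0,0],[-0.008,0.004,0.026,0,0,0],[0.002,0.009,0.02,0,0,0],[0.002,0.009,0.02,0,0,0],[0.002,0.009,0.013,0,0,0],[0,0,0,0,0,0]]]'
python3 - <<'E'
from h import *
plan([(.0125,-.0075,.163)],45)
C=cam("wrist");im=ctrl.read_camera("wrist")[:,:,::-1];cv2.imwrite("pics/w13.png",im)
E
```

```text
clock: 13.13
position: [0.4906, -0.0373, 0.299]
tcp_rot: [-2.445, 0.001, -1.666]
force: [0.2, -0.6, 0.5]
grip_width: 0.0
t 13.13 pos [ 0.4906 -0.0373  0.299 ] tip [ 0.6011 -0.0477  0.1663] F [ 0.2 -0.6  0.5] w 0.0
tip local [[-0.0238 -0.0064  0.1663]]
rot [-0.58 -5.06 -0.25] j [-0.39 -0.84 -0.95  0.79  0.19  2.91]
(0.0125, -0.0075, 0.163) TCP [ 0.5154 -0.0402  0.2853] d [ 0.0248 -0.0029 -0.0137]
```

View pics/w13.png

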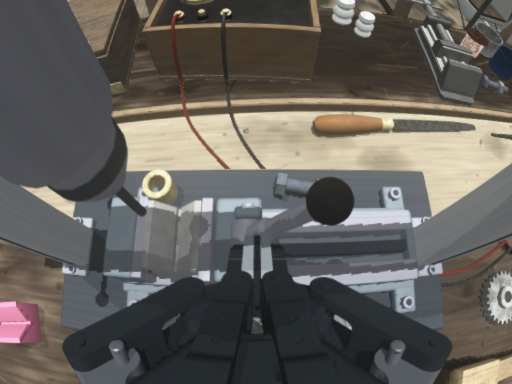

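```bash
python3 -m handwheel '[[[0.005,-0.0005,0,0,0,0],[0.005,-0.0005,-0.003,0,-1,0],[0.005,-0.0005,-0.0035,-0.2,-1.3,-0.1],[0.005,-0.0005,-0.0035,-0.2,-1.3,-0.1],[0.005,-0.0009,-0.0035,-0.2,-1.3,0],[0,0,0,0,0,0]]]'
python3 - <<'E'
from h import *
plan([(.0125,-.0075,.163)],45)
C=cam("wrist");im=ctrl.read_camera("wrist")[:,:,::-1];cv2.imwrite("pics/w14.png",im)
im=ctrl.read_camera("scene")[:,:,::-1];cv2.imwrite("pics/s14.png",cv2.resize(im[150:280,220:350],None,fx=4.5,fy=4.5,interpolation=cv2.INTER_CUBIC))
E
```

```text
clock: 13.68
position: [0.5143, -0.0413, 0.2785]
tcp_rot: [-2.367, 0.002, -1.672]
force: [-0.0, 1.0, -0.6]
grip_width: -0.0001
t 13.68 pos [ 0.5143 -0.0413  0.2785] tip [ 0.6347 -0.0533  0.1548] F [-0.   1.  -0.6] w -0.0001
tip local [[ 0.0101 -0.0087  0.1548]]
rot [-0.15 -0.61  0.06] j [-0.39 -0.79 -0.98  0.62  0.2   2.94]
(0.0125, -0.0075, 0.163) TCP [ 0.5154 -0.0402  0.2853] d [0.0011 0.0011 0.0068]
```

View pics/w14.png

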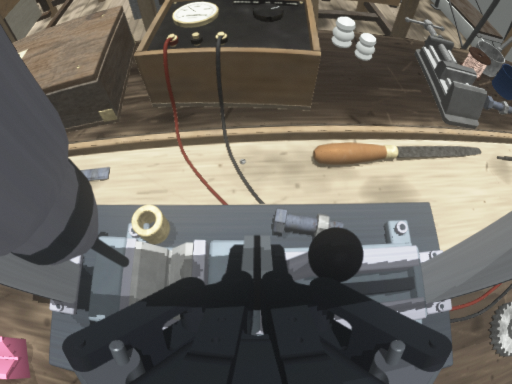

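View pics/s14.png

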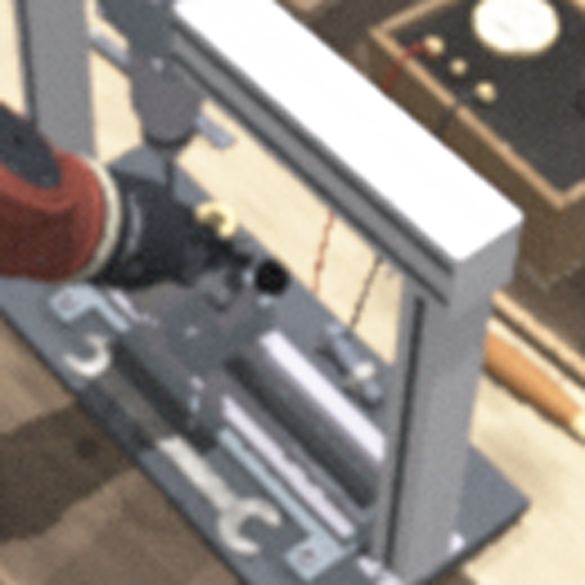

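```bash
python3 -m handwheel '[[[0.001,0,0.003,0,0,0],[0.001,0,0.004,0,0,0],[0,-0.002,0,0,0,0],[0,-0.002,0,0,0,0],[0,0,0,0,0,0]]]'
python3 -m handwheel '[[[0,-0.002,0,0,0,0],[0,-0.002,-0.001,0,0,0],[0,-0.002,-0.001,0,0,0],[0,-0.002,-0.001,0,0,0],[0,0,0,0,0,0]]]'
python3 - <<'E'
from h import *
plan([],45)
E
```

```text
clock: 14.2
position: [0.5167, -0.0455, 0.2891]
tcp_rot: [-2.364, 0.0, -1.671]
force: [-0.3, -0.1, -0.2]
grip_width: 0.0004
clock: 14.62
position: [0.5165, -0.0534, 0.2854]
tcp_rot: [-2.364, 0.001, -1.671]
force: [0.1, -0.1, 0.8]
grip_width: -0.0003
t 14.62 pos [ 0.5165 -0.0534  0.2854] tip [ 0.6372 -0.0655  0.1621] F [ 0.1 -0.1  0.8] w -0.0003
tip local [[ 0.0139 -0.0206  0.1621]]
rot [-0.09 -0.47  0.04] j [-0.41 -0.78 -0.96  0.63  0.22  2.92]
```

```bash
python3 -m handwheel '[[[0,-0.002,-0.001,0,0,0],[0,-0.002,-0.001,0,0,0],[0,-0.002,-0.001,0,0,0],[0,0,0,0,0,0]]]'
python3 -m handwheel '[[[0,-0.003,-0.002,0,0,0],[0,-0.003,-0.002,0,0,0],[0,0,0,0,0,0]]]'
python3 - <<'E'
from h import *
plan([],45)
C=cam("wrist");im=ctrl.read_camera("wrist")[:,:,::-1];cv2.imwrite("pics/w15.png",im)
im=ctrl.read_camera("scene")[:,:,::-1];cv2.imwrite("pics/s15.png",cv2.resize(im[150:280,220:350],None,fx=4.5,fy=4.5,interpolation=cv2.INTER_CUBIC))
E
```

```text
clock: 14.95
position: [0.5166, -0.0594, 0.2825]
tcp_rot: [-2.364, 0.001, -1.671]
force: [0.8, 1.3, 0.1]
grip_width: 0.0002
clock: 15.2
position: [0.5166, -0.0657, 0.2785]
tcp_rot: [-2.364, 0.0, -1.672]
force: [-1.0, 0.9, 1.2]
grip_width: 0.0001
t 15.2 pos [ 0.5166 -0.0657  0.2785] tip [ 0.6373 -0.0778  0.1552] F [-1.   0.9  1.2] w 0.0001
tip local [[ 0.0152 -0.0328  0.1552]]
rot [-0.06 -0.45  0.06] j [-0.44 -0.76 -0.97  0.62  0.23  2.9 ]
```

View pics/w15.png

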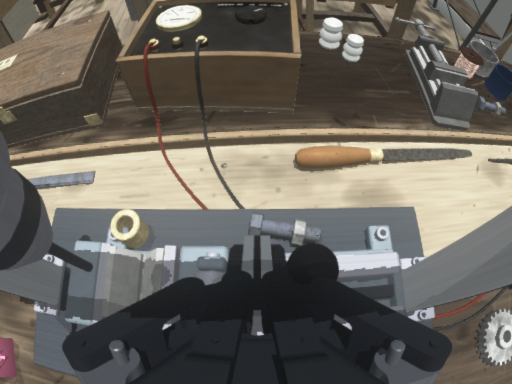

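View pics/s15.png

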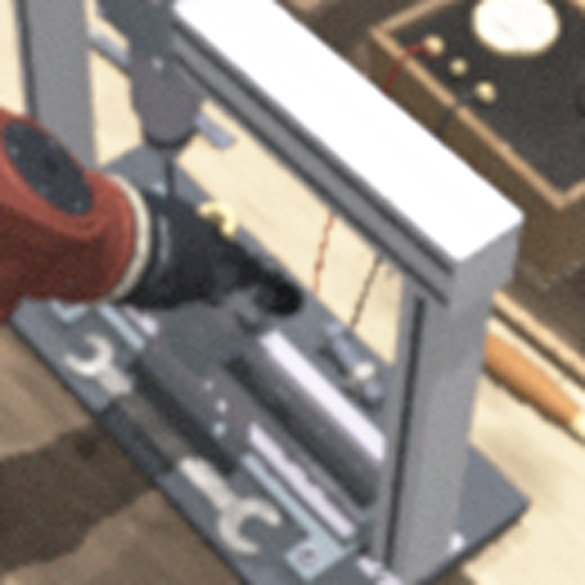

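```bash
python3 - <<'E'
from h import *
knobang([(cam("wrist"),(312,264)),(cam("scene"),(220+285/4.5-.5,150+298/4.5-.5))],(.004,.002,.09))
E
python3 -m handwheel '[[[-0.001,-0.003,-0.002,0,0,0],[-0.001,-0.003,-0.003,0,0,0],[-0.001,-0.003,-0.003,0,0,0],[-0.001,-0.003,-0.003,0,0,0],[0,0,0,0,0,0]]]'
python3 - <<'E'
from h import *
plan([],45)
im=ctrl.read_camera("scene")[:,:,::-1];cv2.imwrite("pics/s16.png",cv2.resize(im[150:280,220:350],None,fx=4.5,fy=4.5,interpolation=cv2.INTER_CUBIC))
E
```

```text
lever 0.68 err px 2.2
lever 0.67 err px 0.2
clock: 15.72
position: [0.5123, -0.0777, 0.267]
tcp_rot: [-2.365, 0.001, -1.672]
force: [1.5, -0.4, 0.8]
grip_width: -0.0002
t 15.72 pos [ 0.5123 -0.0777  0.267 ] tip [ 0.633  -0.0899  0.1437] F [ 1.5 -0.4  0.8] w -0.0002
tip local [[ 0.0121 -0.0453  0.1437]]
rot [-0.08 -0.48  0.08] j [-0.47 -0.76 -0.99  0.61  0.26  2.87]
```

View pics/s16.png

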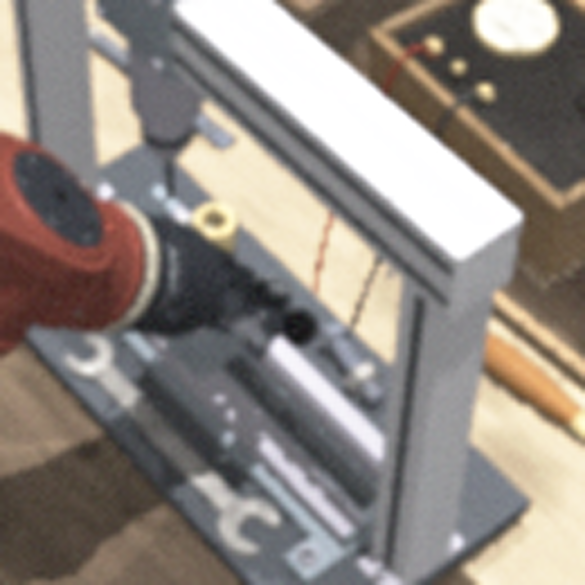

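```bash
python3 -m handwheel '[[[-0.0003,-0.003,-0.004,0,0,0],[-0.0003,-0.002,-0.004,0,0,0],[-0.0003,-0.002,-0.004,0,0,0],[0,0,0,0,0,0]]]'
python3 -m handwheel '[[[0,-0.001,-0.004,0,0,0],[0,-0.001,-0.003,0,0,0],[0,-0.001,-0.003,0,0,0],[0,0,0,0,0,0]]]'
python3 - <<'E'
from h import *
plan([],45)
im=ctrl.read_camera("scene")[:,:,::-1];cv2.imwrite("pics/s17.png",cv2.resize(im[150:280,220:350],None,fx=4.5,fy=4.5,interpolation=cv2.INTER_CUBIC))
im=ctrl.read_camera("wrist")[:,:,::-1];cv2.imwrite("pics/w17.png",im)
E
```

```text
clock: 16.1
position: [0.5115, -0.0845, 0.2549]
tcp_rot: [-2.365, 0.0, -1.672]
force: [0.9, -0.4, 1.7]
grip_width: -0.0002
clock: 16.43
position: [0.5116, -0.0873, 0.245]
tcp_rot: [-2.365, 0.001, -1.671]
force: [1.4, -0.2, 3.4]
grip_width: -0.0001
t 16.43 pos [ 0.5116 -0.0873  0.245 ] tip [ 0.6322 -0.0994  0.1216] F [ 1.4 -0.2  3.4] w -0.0001
tip local [[ 0.0123 -0.0548  0.1216]]
rot [-0.09 -0.49  0.05] j [-0.49 -0.74 -1.01  0.56  0.27  2.86]
```

View pics/s17.png

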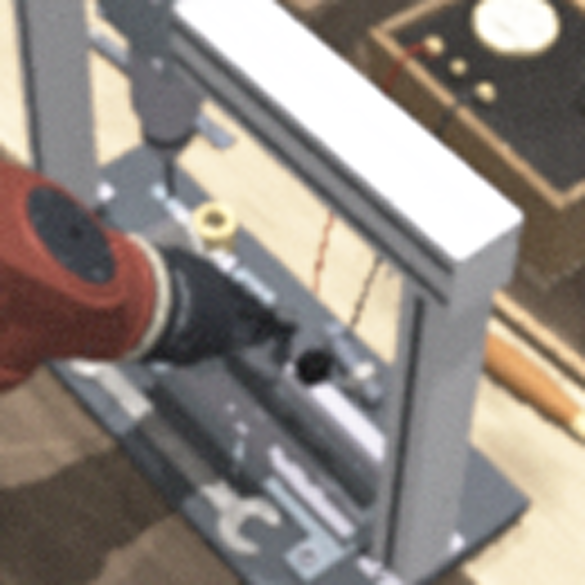

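View pics/w17.png

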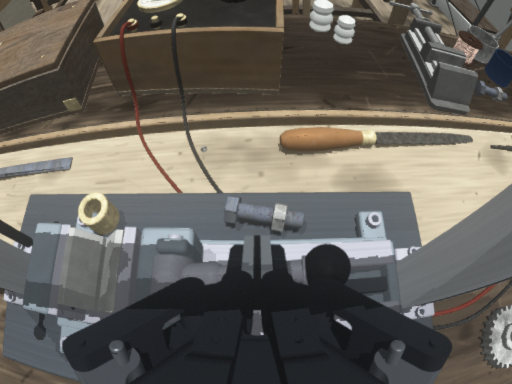

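```bash
python3 -m handwheel '[[[0,-0.0005,-0.002,0,0,0],[0,-0.0005,-0.002,0,0,0],[0,0,0,0,0,0]]]'
python3 -m handwheel '[[[0,0,-0.0015,0,0,0],[0,0,-0.0015,0,0,0],[0,0,0,0,0,0]]]'
python3 -m handwheel '[[[0,0,-0.001,0,0,0],[0,0,-0.001,0,0,0],[0,0,0,0,0,0]]]'
```

```text
clock: 16.78
position: [0.5116, -0.0882, 0.2414]
tcp_rot: [-2.364, 0.0, -1.671]
force: [-0.1, -1.7, 2.7]
grip_width: 0.0002
clock: 17.03
position: [0.5117, -0.0882, 0.2386]
tcp_rot: [-2.364, 0.0, -1.671]
force: [0.2, -1.9, 3.4]
grip_width: -0.0
clock: 17.28
position: [0.512, -0.0882, 0.2374]
tcp_rot: [-2.363, 0.0, -1.671]
force: [0.6, -0.7, 6.6]
grip_width: 0.0002
```

```bash
python3 -m handwheel '[[[0,0,-0.001,0,0,0],[0,0,-0.001,0,0,0],[0,0,0,0,0,0]]]'
python3 -m handwheel '[[[0,0,-0.001,0,0,0],[0,0,-0.001,0,0,0],[0,0,0,0,0,0]]]'
python3 - <<'E'
from h import *
plan([],45)
im=ctrl.read_camera("scene")[:,:,::-1];cv2.imwrite("pics/s18.png",cv2.resize(im[150:280,220:350],None,fx=4.5,fy=4.5,interpolation=cv2.INTER_CUBIC))
E
```

```text
clock: 17.53
position: [0.5125, -0.0883, 0.2366]
tcp_rot: [-2.36, -0.0, -1.67]
force: [-0.0, 0.4, 8.9]
grip_width: -0.0001
clock: 17.78
position: [0.513, -0.0885, 0.2358]
tcp_rot: [-2.358, -0.001, -1.67]
force: [2.4, -0.7, 10.7]
grip_width: 0.0001
t 17.78 pos [ 0.513  -0.0885  0.2358] tip [ 0.6346 -0.1007  0.1133] F [ 2.4 -0.7 10.7] w 0.0001
tip local [[ 0.0147 -0.0559  0.1133]]
rot [ 0.05 -0.1  -0.04] j [-0.49 -0.73 -1.03  0.53  0.27  2.85]
```

View pics/s18.png

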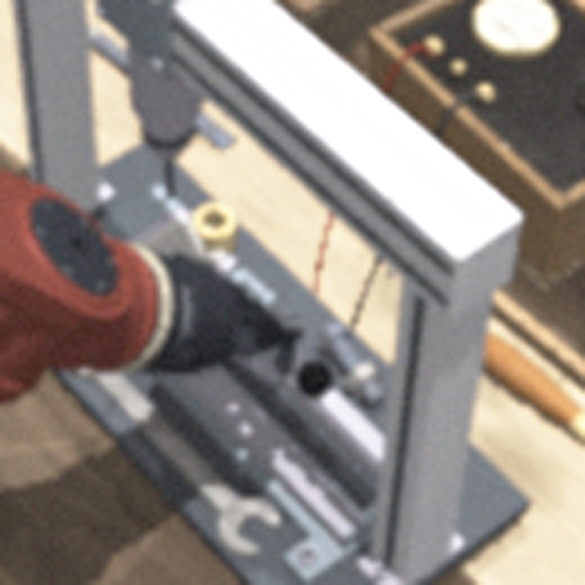

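```bash
python3 - <<'E'
from h import *
im=ctrl.read_camera("wrist")[:,:,::-1];cv2.imwrite("pics/w18.png",im)
knobang([(cam("scene"),(220+313/4.5-.5,150+379/4.5-.5))],(.004,.002,.09))
E
python3 -m handwheel '[[[0,0,-0.0015,0,0,0],[0,0,-0.0015,0,0,0],[0,0,-0.0015,0,0,0],[0,0,0,0,0,0]]]'
```

```text
lever -0.02 err px 0.1
clock: 18.22
position: [0.5141, -0.0889, 0.2337]
tcp_rot: [-2.353, -0.003, -1.669]
force: [5.7, 0.3, 17.2]
grip_width: -0.0001
```

View pics/w18.png

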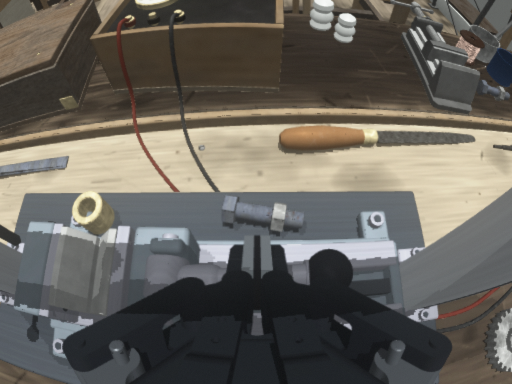

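Lever reads about 0 and resists at 17 N, so it is on its stop. Lift off and back away.

```bash
python3 -m handwheel '[[[-0.001,0,0.006,0,0,0],[-0.001,0,0.006,0,0,0],[0,0,0.006,0,0,0],[0,0,0.006,0,0,0],[-0.005,0,0.008,0,0,0],[-0.008,0,0.008,0,0,0],[-0.008,-0.004,0.008,0,1,0],[-0.008,-0.006,0.008,0,1.5,0],[-0.004,-0.006,0.01,0,2,0],[0,0,0,0,0,0]]]'
python3 - <<'E'
from h import *
plan([],40)
im=ctrl.read_camera("wrist")[:,:,::-1];cv2.imwrite("pics/w19.png",im)
cv2.imwrite("pics/w19z.png",cv2.resize(im[150:320,20:270],None,fx=3,fy=3,interpolation=cv2.INTER_CUBIC))
im=ctrl.read_camera("scene")[:,:,::-1];cv2.imwrite("pics/s19.png",cv2.resize(im[150:280,220:350],None,fx=4.5,fy=4.5,interpolation=cv2.INTER_CUBIC))
E
```

```text
clock: 19.05
position: [0.4807, -0.1063, 0.2963]
tcp_rot: [-2.445, -0.008, -1.672]
force: [1.4, -0.0, 1.1]
grip_width: 0.0003
t 19.05 pos [ 0.4807 -0.1063  0.2963] tip [ 0.591  -0.1184  0.1636] F [ 1.4 -0.   1.1] w 0.0003
tip local [[-0.0268 -0.0779  0.1636]]
rot [ 0.43 -0.15  0.05] j [-0.56 -0.82 -0.94  0.81  0.28  2.77]
```

View pics/w19.png

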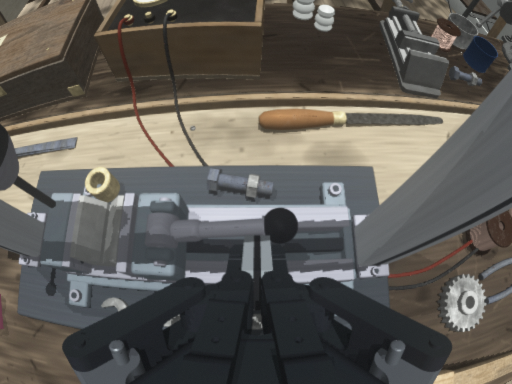

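View pics/w19z.png

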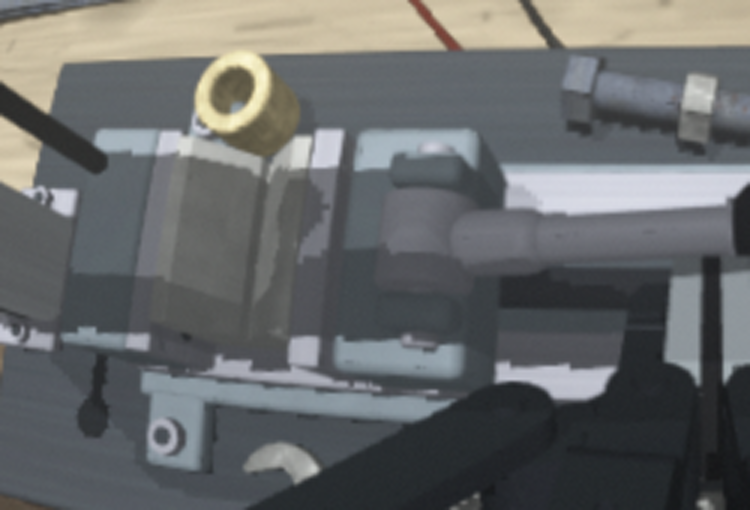

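View pics/s19.png

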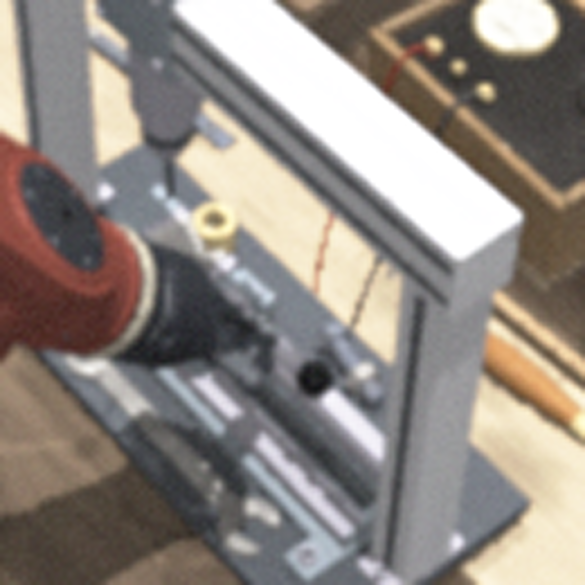

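```bash
python3 - <<'E'
from h import *
p=np.load("st.npy");C=cam("wrist")
knobang([(C,(281,225)),(cam("scene"),(220+315/4.5-.5,150+377/4.5-.5))],(.004,.002,.09))
f=lambda u,v:(20+u/3-.33,150+v/3-.33)
for n,u in [("fix far",(183,133)),("fix near",(137,348)),("blk L far",(183,140)),("blk L near",(150,338)),("blk R far",(310,143)),("blk R near",(288,345)),("plate far",(313,130)),("plate near",(290,365))]:
    print(n,loc(p,onz(C,f(*u),.088))[0].round(4))
r=ctrl.cut_out("wrist","vee_block");print([(round(d["score"],2),np.round(d["box"]).tolist()) for d in r[:2]])
E
python3 -m handwheel '[[[0,-0.003,0.005,0,0,0],[0,-0.003,0.005,0,0,0],[0,0,0,0,0,0],[0,0,0,0,0,0],[0,0,0,0,0,0]]]'
```

```text
lever -0.06 err px 0.3
lever -0.0 err px 0.5
fix far [0.0351 0.0908 0.088 ]
fix near [-0.0342  0.0949  0.088 ]
blk L far [0.0328 0.0902 0.088 ]
blk L near [-0.0306  0.0904  0.088 ]
blk R far [0.0322 0.0431 0.088 ]
blk R near [-0.0286  0.0416  0.088 ]
plate far [0.0363 0.0428 0.088 ]
plate near [-0.0342  0.0404  0.088 ]
[(0.7, [461.0, 305.0, 49.0, 56.0]), (0.62, [98.0, 232.0, 57.0, 74.0])]
clock: 19.62
position: [0.4807, -0.1113, 0.3042]
tcp_rot: [-2.445, -0.007, -1.67]
force: [0.8, 0.6, -0.2]
grip_width: -0.0002
```

```bash
python3 -c "
from rig import ctrl
print(ctrl.finish_job()); s=ctrl.sense(); print(s['clock'],s['force'])"
```

```text
the job is handed in; nothing more can be done
None
the job is handed in; nothing more can be done
```

I handed the job in at about 20 s of the 45 s allowed, with the lever down, the block between the jaws and the hand clear. I did not measure the clamping force directly.

- **Releasing the jaw:** I hooked the closed fingers under the bar and swung the lever up to its stop. The camera estimate was about 0.85 to 0.9 rad.
- **Pushing the jaw:** I pushed the sliding jaw from behind. The force along the push was about 6–9 N while it moved, then rose to about 25 N once the block was against the fixed jaw. I let go slowly so the springs could settle.
- **Clamping:** I pressed the lever down until it resisted at about 17 N, then lifted the hand off and backed away.

**Last checks**
- **Lever:** the scene camera reads about 0 rad and the wrist camera −0.06 rad, so the two disagree slightly. The firm stop I felt agrees with fully down.
- **Block:** its edges lie at the fixed jaw's face and the jaw plate, parallel to within measuring error. It is centred about 3 mm from the middle of the jaw. One corner point I picked on the fixed jaw was about 4 mm off the other points.
- **Clamping force:** it is inferred only from the snug push and from the light lever forces (under 2 N until the brake was on), which should not have moved the jaw back.
- **Hand:** it was about 40 mm clear at the end, with wrist forces near zero.
- **Other things:** the bush, bolt, spanner and gear that showed in the pictures looked undisturbed. I did not check the coil bobbin or nut tin specifically at the end.

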